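# Swap the batch on the warm-air drying rack

## Task

The bowls on the drying rack are dry and the next batch, the rinsed tiles in the draining rack, has to go in their place: first shut the warm-air damper fully, then move every bowl, still upside down, well onto the ware board, and stand every tile on end on the rubber mat, leaning back against the steel rail about 20 degrees off upright, square to the rail and side by side without touching one another. Only when all that is in place, set the damper lever to half open (45 degrees). Let no tile fall over, and leave everything else on the bench where it is.

Things in the scene. Friction and masses are not known exactly. Their poses are not given: they have to be found in the camera images.
- dryer: fixed drying station, placed and turned anew each start. Origin on the table top; x runs from the rack's free front edge to the duct behind, y along the rail, z up. Plywood base x -122 to 80, y -210 to 210 mm. Aluminium warm-air duct behind: x 105 to 195, y -190 to 290, top at z = 125; grey fan at its +y end, x 113 to 257, y 292 to 407, top at z = 162. Damper lever on the duct's top near the fan
- mat: black ribbed rubber mat on the base of the drying rack, fixed, 180 (x) x 385 (y) mm, grippy. Origin: centre of its underside, 26 mm to -x of the dryer's origin; axes as dryer. Its top lies 14 mm above the table
- rail: fixed steel lean rail of the drying rack, a round bar 16 mm in diameter along the dryer's y from -210 to 210 mm, on two 14 mm posts at y = -203 and 203. Origin at its middle, on its axis: at x = 60 mm of dryer, 90 mm above the table, 76 mm above the mat. Axes as dryer; tiles stand on its -x side and lean to +x. The duct's face is 45 mm behind its axis, louvres 33 mm
- damper (a joint): angle of the damper lever about a vertical axis: 0 = shut, lever square across the duct, pointing to -x of dryer; pi/2 = fully open, lever along the duct, pointing to -y of dryer; pi/4 = half open, at the middle of three dark marks. It opens anticlockwise seen from above. Stops at 0 and pi/2; friction 0.12 N m (1.7 N at the knob) holds it where it is left. Starts well open
- damper_pivot (a point): point on the lever's vertical pivot axis, at the height of damper_knob
- drain_rack: fixed wooden draining rack, 220 (x) x 100 (y) mm; four slots at x = -75, -25, 25 and 75 mm, each between upright dowels (10 mm thick, tops 65 mm above the table, 14 mm clear between them along x, at y = -24 and 24). Tiles stand on its floor, 12 mm above the table. Origin: centre of its underside; placed and turned anew each start
- ware_board: fixed pale wooden ware board lying on the table, 280 (x) x 180 (y) x 18 mm, empty at the start. Origin: centre of its underside; placed and turned anew each start
- damper_knob (a point): middle of the grip of the lever's upright black knob, a cylinder of 20 mm diameter; the knob's top is 12 mm above this point and 172 mm above the table; the flat lever bar under it has its top 20 mm below this point; the knob's axis is 70 mm from the pivot
- tile1: a bisque tile, bare off-white ceramic, 10 (x, thickness) x 75 (y, width) x 150 (z, length) mm, about 220 g. Origin: middle of its lower end face; z runs up its length, x is across its faces. It starts standing on end in a slot of the draining rack, its faces across the rack's x, slack in the slot by a few degrees; 3 or 4 of tile1 to tile4 are there
- tile2: a bisque tile, bare off-white ceramic, 10 (x, thickness) x 75 (y, width) x 150 (z, length) mm, about 220 g. Origin: middle of its lower end face; z runs up its length, x is across its faces. Like tile1; may be absent
- tile3: a bisque tile, bare off-white ceramic, 10 (x, thickness) x 75 (y, width) x 150 (z, length) mm, about 220 g. Origin: middle of its lower end face; z runs up its length, x is across its faces. Like tile1; may be absent
- tile4: a bisque tile, bare off-white ceramic, 10 (x, thickness) x 75 (y, width) x 150 (z, length) mm, about 220 g. Origin: middle of its lower end face; z runs up its length, x is across its faces. Like tile1; may be absent
- bowl1: a dry off-white porcelain bowl, upside down on the mat: rim 104 mm across below, 64 mm high, its foot ring uppermost, 46 mm across and 18 mm high (from 46 to 64 mm above the rim); below the foot the sides slope out (78 mm across at 37 mm, 94 mm across at 24 mm). About 200 g. Origin: centre of the rim's plane, on the mat; z up through the foot. 1 or 2 of bowl1, bowl2 are there
- bowl2: a dry off-white porcelain bowl, upside down on the mat: rim 104 mm across below, 64 mm high, its foot ring uppermost, 46 mm across and 18 mm high (from 46 to 64 mm above the rim); below the foot the sides slope out (78 mm across at 37 mm, 94 mm across at 24 mm). About 200 g. Origin: centre of the rim's plane, on the mat; z up through the foot. 1 or 2 of bowl1, bowl2 are there
- loop_tool: bystander: wooden-handled trimming loop, 170 mm long, lying on the table in front of the dryer; origin on the table under its middle
- rib: bystander: dark wooden throwing rib, 45 x 100 x 8 mm, lying beyond the ware board; origin under its centre
- brush: bystander: brush, 190 mm long, lying on the table beside the draining rack; origin under its middle
- jar: bystander: clay-brown jar with a steel cap, 68 mm across, 95 mm high, behind the draining rack; origin under its centre
- vase: bystander: small white vase, 84 mm across, 140 mm high, beyond the ware board; origin under its centre
- tool_pot: bystander: terracotta pot with tools standing in it up to 180 mm high, 76 mm across, left of the fan; origin under its centre
There are look-alikes about, which are no part of the job. Leave any yellow look-alike of the tile2 alone.

How it is judged:
On the way, in this order (a step that is already met when the one before it is completed fails the run):
1. the damper is shut (within 5 degrees) (value of joint damper below 0.087 rad), for 0.2 s.
2. with the damper still shut, every bowl is on the ware board and every tile leans against the rail (value of joint damper below 0.12 rad and x of tile1 in the frame of dryer between -0.008 and 0.045 m and y of tile1 in the frame of dryer between -0.175 and 0.175 m and z of tile1 in the frame of dryer between 0.008 and 0.024 m and angle between tile1's own z axis and vertical between 0.16 and 0.56 rad and angle between the y axis of each of tile1, tile2, tile3, tile4 and the y axis of dryer, either way round below 0.15 rad and contact force between each of tile1, tile2, tile3, tile4 and rail above 0.1 N and linear speed of each of tile1, tile2, tile3, tile4, bowl1, bowl2 below 0.02 m/s and x of tile2 in the frame of dryer between -0.008 and 0.045 m and y of tile2 in the frame of dryer between -0.175 and 0.175 m and z of tile2 in the frame of dryer between 0.008 and 0.024 m and angle between tile2's own z axis and vertical between 0.16 and 0.56 rad and x of tile3 in the frame of dryer between -0.008 and 0.045 m and y of tile3 in the frame of dryer between -0.175 and 0.175 m and z of tile3 in the frame of dryer between 0.008 and 0.024 m and angle between tile3's own z axis and vertical between 0.16 and 0.56 rad and x of tile4 in the frame of dryer between -0.008 and 0.045 m and y of tile4 in the frame of dryer between -0.175 and 0.175 m and z of tile4 in the frame of dryer between 0.008 and 0.024 m and angle between tile4's own z axis and vertical between 0.16 and 0.56 rad and contact force between each of tile2, tile3, tile4 and tile1 below 0.05 N and contact force between each of tile3, tile4 and tile2 below 0.05 N and contact force between tile4 and tile3 below 0.05 N and x of bowl1 in the frame of ware_board between -0.115 and 0.115 m and y of bowl1 in the frame of ware_board between -0.065 and 0.065 m and z of bowl1 in the frame of ware_board between 0.012 and 0.024 m and angle between each of bowl1, bowl2's own z axis and vertical below 0.1 rad and x of bowl2 in the frame of ware_board between -0.115 and 0.115 m and y of bowl2 in the frame of ware_board between -0.065 and 0.065 m and z of bowl2 in the frame of ware_board between 0.012 and 0.024 m), for 0.3 s.
3. the damper is set half open (within 5 degrees of 45) (value of joint damper between 0.698 and 0.872 rad), for 0.3 s.
At the end, for the whole second after the job is handed in: Every tile stands on the mat (within 175 mm of the middle along y), leaning on the rail 9 to 32 degrees off upright, square within 8, touching no other; every bowl is upside down on the ware board, centre within 115 x 65 mm of its centre; all at rest; damper at 45 degrees, within 5 (all of step 3 and x of tile1 in the frame of dryer between -0.008 and 0.045 m and y of tile1 in the frame of dryer between -0.175 and 0.175 m and z of tile1 in the frame of dryer between 0.008 and 0.024 m and angle between tile1's own z axis and vertical between 0.16 and 0.56 rad and angle between the y axis of each of tile1, tile2, tile3, tile4 and the y axis of dryer, either way round below 0.15 rad and contact force between each of tile1, tile2, tile3, tile4 and rail above 0.1 N and linear speed of each of tile1, tile2, tile3, tile4, bowl1, bowl2 below 0.02 m/s and x of tile2 in the frame of dryer between -0.008 and 0.045 m and y of tile2 in the frame of dryer between -0.175 and 0.175 m and z of tile2 in the frame of dryer between 0.008 and 0.024 m and angle between tile2's own z axis and vertical between 0.16 and 0.56 rad and x of tile3 in the frame of dryer between -0.008 and 0.045 m and y of tile3 in the frame of dryer between -0.175 and 0.175 m and z of tile3 in the frame of dryer between 0.008 and 0.024 m and angle between tile3's own z axis and vertical between 0.16 and 0.56 rad and x of tile4 in the frame of dryer between -0.008 and 0.045 m and y of tile4 in the frame of dryer between -0.175 and 0.175 m and z of tile4 in the frame of dryer between 0.008 and 0.024 m and angle between tile4's own z axis and vertical between 0.16 and 0.56 rad and contact force between each of tile2, tile3, tile4 and tile1 below 0.05 N and contact force between each of tile3, tile4 and tile2 below 0.05 N and contact force between tile4 and tile3 below 0.05 N and x of bowl1 in the frame of ware_board between -0.115 and 0.115 m and y of bowl1 in the frame of ware_board between -0.065 and 0.065 m and z of bowl1 in the frame of ware_board between 0.012 and 0.024 m and angle between each of bowl1, bowl2's own z axis and vertical below 0.1 rad and x of bowl2 in the frame of ware_board between -0.115 and 0.115 m and y of bowl2 in the frame of ware_board between -0.065 and 0.065 m and z of bowl2 in the frame of ware_board between 0.012 and 0.024 m and velocity of joint damper between -0.05 and 0.05 rad/s).
It fails at once if a tile falls over (more than 60 degrees off upright) (angle between any of tile1, tile2, tile3, tile4's own z axis and vertical above 1.05 rad).
It fails at once if a bystander is knocked or shifted by more than 3 cm (distance of any of loop_tool, rib, brush, jar, vase, tool_pot from where it was at the start of the episode above 0.03 m).
Of tile1, tile2, tile3, tile4 only 3 to 4 are there at a start; the rules pass over those that are not, and their reading is None.
Of bowl1, bowl2 only 1 to 2 are there at a start; the rules pass over those that are not, and their reading is None.
At some moment in a run one of bowl1, bowl2 may be knocked a few centimetres aside while the robot is not near it.
It also fails if it takes over 210 s, if anything falls off the work surface, if the arm or the gripper's body presses on something with over 40 N, if the wrist force passes 120 N, or if a joint passes its speed limit or range.

## Robot

A 6-joint arm with a two-finger parallel gripper is mounted at the origin on the work surface. World frame = base frame: x ahead of the robot, y to its left, z up, the work surface at z = 0. Lengths are in m, angles in rad, forces in N, time in s.
With the tool pointing down it reaches from about 0.35 to 0.975 m from the base axis. Payload 4.9 kg.
Tool frame: the origin (TCP) lies at the very end of the fingers, on their centre line; the grasp point (between the pads) lies 19 mm behind it; x points along the fingers, y is the direction in which the jaws open and shut, and the axes are right-handed (so a half turn about x gives the same grasp; the last joint's range is limited). The gripper opens to 85 mm and grips with 20 to 120 N. Pads are 22 mm wide; open, the fingers measure 114 mm over their backs; the gripper's body (76 mm by 85 mm) begins 54 mm behind the grasp point. The pads swing forward as they close: fully open they stand 13 mm farther back than shut.
Start: joints at [-1.224, 0.053, 1.613, -0, 1.476, -0.119], TCP at [0.281, -0.558, 0.231] pointing down, gripper open.
Joint ranges: [-3.01, 3.01], [-1.01, 2.22], [0.06, 2.58], [-1.02, 4.17], [0.09, 2.62], [-3.14, 3.14]. Speed limits (rad/s): [2.57, 2.57, 3.14, 3.14, 3.14, 3.14].

## Interface

Orientations are given as a rotation vector (axis times angle).
In Python, from station import ctrl, get_image, calibration, finish_job, search_frame, cut_out, mark_of gives the robot as it stands. The module is installed in compiled form; this text tells all that it offers.
- The arm moves only by the tool arm_command, never from a script. Its argument "plan" is a list that holds one entry, the list of rows, each a list of 7 numbers: the shift along the tool's x, y, z in m, then the turn, a rotation vector about the tool's x, y, z in degrees, then the finger opening in m, from 0 to 0.0854. A call has 1 to 20 rows; each row shifts and turns the pose as measured when the row begins, along the tool's axes as they then stand; what a row does not reach is not made up. A row lasts 1/12 s, in which the tool goes at most 41.7 mm and 7.16 degrees, less where a joint would pass 70% of its speed; a pose out of reach is approached as far as the arm can. A call with a gripper value outside its range is refused whole. The fingers move at their own pace and stop on an object; "squeeze" is the grip in N (left out, the last holds). Time passes only in rows, so rows that do not move let the fingers close. It gives the time, the measured TCP pose, the force and the opening at its end, in the units of the state.
- ctrl.get_obs(): the state, without advancing time (a new reading comes with each control period).
- get_image(name): name is "scene" or "top" or "wrist"; returns the picture (420x560x3 uint8, red, green, blue); there is no depth.
- calibration(name): a dict with "fx", "fy", "cx", "cy" (pixels), "k1" (the pictures are not rectified: a ray, as slopes to the right and down, at radius r is drawn at 1 + k1 r^2 times it, then the intrinsics apply), "cam_to_world" (4x4, takes a point from camera to world coordinates); the wrist camera has in their place "hand_eye" (4x4, takes a point from camera to tool coordinates, whose origin is the TCP and whose axes are the tool frame's). Camera axes: x right, y down, z forward; pixel columns grow to the right and rows downward; lengths in m; the calibration is good to about 2 mm. A picture is of the moment at which its call begins: read the wrist's pose just before it. calibration takes no time and is no camera call.
- finish_job(): hands the job in, once; it reports no verdict.
Trained networks look in the newest picture that a camera, given by its name, has taken for a name from the list of things; names that differ only in an ending like _2 or _b are one class to them, and where a whole thing is asked for, a point or a joint stands for the part that bears it (a point fixed in the world has none). Each returns a list of dicts, best first, with "conf" (0 to 1); they miss things now and then, are a little off and sometimes report something else, mostly with a low value. They report only what shows in the picture. A call takes as long as a camera call. They do not tell look-alikes from the thing itself.
- search_frame(camera, thing): "at" ([x, y, z] in m, in the coordinates of the camera as it stood for that picture, good to about 4 mm: the middle of the surface that is visible of it).
- cut_out(camera, thing): "mask" (420x560 bool, what is visible of it).
- mark_of(camera, thing): "at" ([x, y, z] in m, in the coordinates of the camera as it stood for that picture, good to about 4 mm: a listed point, or the origin of a listed thing).
The state is a dict: "t": time; "q": joint angles; "dq": joint speeds; "effort": joint torques, N m; "tool_pos": TCP position; "tool_rot": TCP orientation; "contact_force": force on the tool from outside, world axes, zero at the start; "wrist_torque": the same for the moment, N m; "opening": finger opening in m.
Only numpy, scipy, OpenCV 4.12 (cv2) and the standard library are available. Lean on these libraries where they do the work, as an engineer would, in place of code of your own. Each camera call takes 0.05 s, during which the arm holds its last target. There are 200 camera calls.

## Working session

There is one attempt and no reset: what is moved stays moved. The work goes in short steps, Python scripts to look and compute and a tool call to move; the robot and the scene stay as the last step left them, time stands still between calls to the robot, and variables do not carry over. Pictures are saved under pics/ and viewed, about 12 in all and at most 16, crops included, and the job is handed in when it is done.

Besides the shell and the picture viewer there is one more tool, called after "Emit:" in YAML: its name, and indented under it one key for each argument. arm_command: Moves the arm, as the interface text tells. Its arguments: {"type":"object","properties":{"plan":{"type":"array","items":{"type":"array","items":{"type":"array","items":{"type":"number"}}}},"squeeze":{"type":"number"}},"required":["plan"]}

```bash
mkdir -p pics
cat > h.py <<'E'
import numpy as np, cv2
from scipy.spatial.transform import Rotation as R
from station import ctrl, get_image, calibration, finish_job, search_frame, cut_out, mark_of
def T(o=None):
    o=o or ctrl.get_obs(); M=np.eye(4); M[:3,:3]=R.from_rotvec(o["tool_rot"]).as_matrix(); M[:3,3]=o["tool_pos"]; return M
def c2w(n):
    c=calibration(n); return np.array(c["cam_to_world"]) if "cam_to_world" in c else T()@np.array(c["hand_eye"])
def shot(n,f):
    im=get_image(n); cv2.imwrite("pics/"+f,im[...,::-1]); return im
def w(n,lst):
    M=c2w(n); return [(round(d["conf"],2),(M[:3,:3]@np.array(d["at"])+M[:3,3]).round(3).tolist()) for d in lst]
def proj(n,P):
    c=calibration(n); p=np.linalg.inv(c2w(n))@np.append(P,1); x,y=p[0]/p[2],p[1]/p[2]; s=1+c["k1"]*(x*x+y*y)
    return c["fx"]*x*s+c["cx"], c["fy"]*y*s+c["cy"]
def ray(n,u,v,z):
    c=calibration(n); xd,yd=(u-c["cx"])/c["fx"],(v-c["cy"])/c["fy"]; x,y=xd,yd
    for _ in range(20): s=1+c["k1"]*(x*x+y*y); x,y=xd/s,yd/s
    M=c2w(n); d=M[:3,:3]@[x,y,1]; o=M[:3,3]; return o+d*(z-o[2])/d[2]
E
python3 - <<'E'
from h import *
for n in("scene","top"):
    shot(n,n+"1.png")
    print(n,c2w(n)[:3].round(3).tolist())
    for t in["dryer","mat","rail","damper_knob","damper_pivot","drain_rack","ware_board","tile1","bowl1"]: print(t,w(n,mark_of(n,t)))
print(calibration("wrist")["hand_eye"])
print(ctrl.get_obs())
E
```

```text
scene [[0.13, 0.752, -0.646, 1.374], [0.992, -0.093, 0.091, -0.107], [0.008, -0.652, -0.758, 1.145]]
dryer [(0.72, [0.54, -0.03, -0.002])]
mat [(0.93, [0.519, -0.024, 0.009])]
rail [(0.96, [0.602, -0.028, 0.092])]
damper_knob [(0.68, [0.665, 0.147, 0.159]), (0.32, [0.34, -0.123, 0.001])]
damper_pivot [(0.94, [0.705, 0.202, 0.162])]
drain_rack [(0.7, [0.479, -0.392, 0.007]), (0.63, [0.603, -0.029, 0.092])]
ware_board [(0.83, [0.434, 0.358, -0.002]), (0.31, [0.603, -0.029, 0.089])]
tile1 [(0.86, [0.503, -0.403, 0.013]), (0.84, [0.327, -0.258, 0.004]), (0.72, [0.604, 0.49, -0.002]), (0.7, [0.452, -0.394, 0.01])]
bowl1 [(0.62, [0.508, 0.083, 0.011])]
top [[-0.004, -0.996, 0.089, 0.369], [-1.0, 0.004, -0.008, 0.029], [0.007, -0.089, -0.996, 1.467]]
dryer [(0.9, [0.545, -0.022, -0.002])]
mat [(0.57, [0.516, -0.02, 0.01]), (0.24, [0.483, 0.545, -0.002]), (0.22, [0.544, -0.022, -0.001])]
rail [(0.85, [0.599, -0.025, 0.093])]
damper_knob [(0.41, [0.661, 0.152, 0.158])]
damper_pivot [(0.56, [0.705, 0.208, 0.162]), (0.22, [0.337, -0.473, -0.004])]
drain_rack [(0.89, [0.479, -0.394, 0.003])]
war
[... 447 characters left out ...]
 0.00000000e+00  1.00000000e+00]]
{'t': 1.0, 'q': array([-1.22396873e+00,  5.26698739e-02,  1.61287586e+00,  9.09948996e-06,
        1.47597611e+00, -1.18962453e-01]), 'dq': array([ 2.60375950e-05, -6.10984720e-04,  9.94739863e-04, -4.06817314e-04,
       -8.00916539e-04,  1.37308153e-03]), 'effort': array([ 6.20279006e-04, -3.93690741e+01, -3.70472431e+01, -8.97348559e-05,
        3.29446311e-04,  3.44457902e-06]), 'tool_pos': array([ 0.28072869, -0.55840379,  0.23133671]), 'tool_rot': array([ 1.96219168,  0.46535539, -1.96215729]), 'contact_force': array([-0.25500815,  0.42914929,  0.26755507]), 'wrist_torque': array([ 0.01659745, -0.03980711, -0.03404163]), 'opening': 0.08537266750871547}
```

View pics/scene1.png

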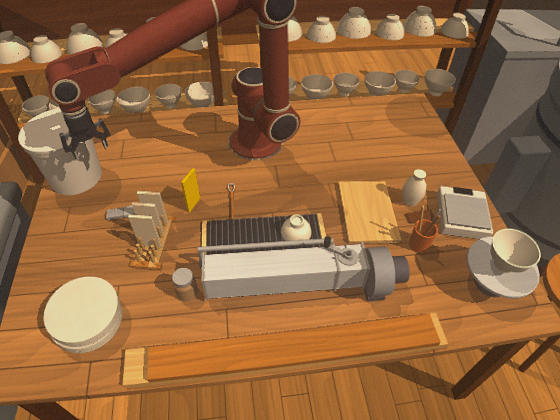

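View pics/top1.png

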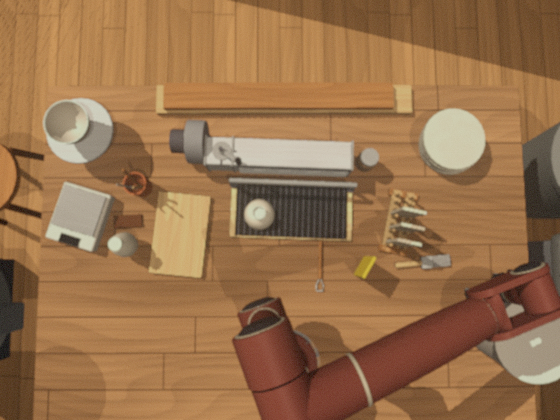

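The views show one bowl on the mat (top 259,213) and three off-white tiles in the draining rack (top 415,210 / 412,227 / 405,243). The yellow tile (top 366,267) is a look-alike, as is the bowl on the plate at far left; I'll leave both. Next I'll refine the frames.

Run:
```python
from h import *
print("tool axes",T()[:3,:3].round(3).tolist())
for n in("top","scene"):
    get_image(n)
    for t,z in[("rail",.098),("mat",.014),("ware_board",.018),("drain_rack",.01)]:
        c=cut_out(n,t)
        if not c: print(n,t,None); continue
        m=c[0]["mask"]; v,u=np.nonzero(m)
        P=np.array([ray(n,a,b,z)[:2] for a,b in zip(u,v)]).astype(np.float32)
        r=cv2.minAreaRect(P); 
        b=cv2.boxPoints(r); e=max([b[1]-b[0],b[2]-b[1]],key=np.linalg.norm)
        print(n,t,round(c[0]["conf"],2),np.round(r[0],3),np.round(r[1],3),"long-axis yaw",round(np.degrees(np.arctan2(e[1],e[0]))%180,1))
    for t in["tile1","damper_knob","damper_pivot","bowl1"]:print(n,t,"mark",w(n,mark_of(n,t)),"surf",w(n,search_frame(n,t)))
```

```text
tool axes [[0.0, 0.449, -0.893], [-0.0, -0.893, -0.449], [-1.0, 0.0, -0.0]]
top rail 0.79 [ 0.603 -0.027] [0.413 0.016] long-axis yaw 87.7Traceback (most recent call last):
  File "<stdin>", line 9, in <module>
  File "h.py", line 18, in ray
    M=c2w(n); d=M[:3,:3]@[x,y,1]; o=M[:3,3]; return o+d*(z-o[2])/d[2]
  File "h.py", line 7, in c2w
    c=calibration(n); return np.array(c["cam_to_world"]) if "cam_to_world" in c else T()@np.array(c["hand_eye"])
ValueError: time passes only in moves, steps and waits
```

```bash
python3 - <<'E'
s=open('h.py').read()
s=s.replace("def T(o","import functools\ncalibration=functools.lru_cache(None)(calibration)\ndef T(o",1)
open('h.py','w').write(s)
E
python3 - <<'E'
from h import *
for n in("top","scene"):
    get_image(n)
    for t,z in[("rail",.098),("mat",.014),("ware_board",.018),("drain_rack",.01)]:
        c=cut_out(n,t)
        if not c: print(n,t,None); continue
        m=c[0]["mask"]; v,u=np.nonzero(m)
        P=np.array([ray(n,a,b,z)[:2] for a,b in zip(u,v)]).astype(np.float32)
        r=cv2.minAreaRect(P); 
        b=cv2.boxPoints(r); e=max([b[1]-b[0],b[2]-b[1]],key=np.linalg.norm)
        print(n,t,round(c[0]["conf"],2),np.round(r[0],3),np.round(r[1],3),"long-axis yaw",round(np.degrees(np.arctan2(e[1],e[0]))%180,1))
    for t in["tile1","damper_knob","damper_pivot","bowl1"]:print(n,t,"mark",w(n,mark_of(n,t)),"surf",w(n,search_frame(n,t)))
E
```

```text
top rail 0.55 [ 0.604 -0.027] [0.413 0.02 ] long-axis yaw 88.4
top mat 0.94 [ 0.519 -0.022] [0.388 0.188] long-axis yaw 88.0
top ware_board 0.64 [ 0.511 -0.429] [0.107 0.034] long-axis yaw 78.4
top drain_rack 0.65 [ 0.48  -0.395] [0.105 0.225] long-axis yaw 167.8
top tile1 mark [(0.73, [0.502, -0.402, 0.012]), (0.66, [0.407, -0.384, 0.01]), (0.66, [0.327, -0.252, -0.003])] surf [(0.73, [0.408, -0.373, 0.139]), (0.6, [0.5, -0.394, 0.125]), (0.59, [0.452, -0.391, 0.126]), (0.49, [0.329, -0.249, 0.107])]
top damper_knob mark [(0.57, [0.661, 0.15, 0.16]), (0.55, [0.601, 0.497, 0.002])] surf [(0.48, [0.68, 0.179, 0.14])]
top damper_pivot mark [(0.7, [0.7, 0.205, 0.159])] surf [(0.84, [0.614, 0.005, 0.093])]
top bowl1 mark [(0.55, [0.508, 0.085, 0.014])] surf [(0.62, [0.508, 0.084, 0.056])]
scene rail 0.82 [ 0.607 -0.044] [0.383 0.02 ] long-axis yaw 87.8
scene mat 0.76 [ 0.496 -0.025] [0.393 0.153] long-axis yaw 88.4
scene ware_board 0.64 [0.444 0.356] [0.181 0.29 ] long-axis yaw 174.1
scene drain_rack 0.57 [ 0.482 -0.396] [0.105 0.231] long-axis yaw 168.6
scene tile1 mark [(0.89, [0.403, -0.385, 0.012]), (0.89, [0.503, -0.405, 0.008]), (0.72, [0.452, -0.398, 0.013]), (0.6, [0.328, -0.259, 0.002])] surf [(0.92, [0.508, -0.403, 0.104]), (0.92, [0.335, -0.26, 0.089]), (0.84, [0.458, -0.38, 0.134]), (0.74, [0.409, -0.37, 0.128])]
scene damper_knob mark [(0.75, [0.663, 0.149, 0.16]), (0.74, [0.689, -0.283, -0.0])] surf [(0.79, [0.682, 0.171, 0.14])]
scene damper_pivot mark [(0.63, [0.702, 0.203, 0.16]), (0.42, [0.486, 0.539, 0.001])] surf [(0.65, [0.706, 0.018, 0.103])]
scene bowl1 mark [(0.67, [0.505, 0.085, 0.016])] surf [(0.62, [0.526, 0.079, 0.051])]
```

```bash
cat >> h.py <<'E'
DO=np.array([.542,-.025,0]); DY=np.radians(-2.0)
def D(x,y,z): c,s=np.cos(DY),np.sin(DY); return DO+[c*x-s*y,s*x+c*y,z]
def Rt(yaw,tilt=0):
    """tool down, tool y at world yaw (deg); then tilted by tilt deg about dryer y (top leans to dryer +x)"""
    a=np.radians(yaw); y=np.array([np.cos(a),np.sin(a),0]); x=np.array([0,0,-1.]); M=np.c_[x,y,np.cross(x,y)]
    return R.from_rotvec(np.radians(tilt)*np.array([-np.sin(DY),np.cos(DY),0])).as_matrix()@M
def go(p,Rm=None,step=40,M=None):
    M=T() if M is None else M; Rm=M[:3,:3] if Rm is None else Rm
    rv=np.degrees(R.from_matrix(M[:3,:3].T@Rm).as_rotvec()); nr=int(np.ceil(np.linalg.norm(rv)/7)); 
    if np.linalg.norm(rv)>.3: print("rot total",rv.round(2),"rows",nr,"each",(rv/nr).round(2))
    d=Rm.T@(np.array(p)-M[:3,3]); n=max(1,int(np.ceil(np.linalg.norm(d)*1000/step)))
    print("shift total",d.round(4),"rows",n,"each",(d/n).round(4)); N=np.eye(4); N[:3,:3]=Rm; N[:3,3]=p; return N
def st():
    o=ctrl.get_obs(); M=T(o); print("t",round(o["t"],2),"pos",M[:3,3].round(4),"yaw",round(np.degrees(np.arctan2(M[1,1],M[0,1])),1),"xaxis",M[:3,0].round(3),"F",np.round(o["contact_force"],1),"op",round(o["opening"],4),"q",np.round(o["q"],2))
E
python3 - <<'E'
from h import *
st(); M=go([.662,.150,.28]); go([.662,.150,.148],M=M)
E
```

```text
t 2.45 pos [ 0.2807 -0.5584  0.2313] yaw -63.3 xaxis [-0.  0. -1.] F [ 0.7 -0.6  0.7] op 0.0854 q [-1.22  0.05  1.61 -0.    1.48 -0.12]
shift total [-0.0487 -0.4617 -0.6588] rows 21 each [-0.0023 -0.022  -0.0314]
shift total [ 0.132  0.    -0.   ] rows 4 each [ 0.033  0.    -0.   ]
```

Emit:
arm_command:
  plan:
    - [[-0.025,0,0,0,0,0,0.085],[-0.025,0,0,0,0,0,0.085],[0,-0.023,-0.033,0,0,0,0.085],[0,-0.023,-0.033,0,0,0,0.085],[0,-0.023,-0.033,0,0,0,0.085],[0,-0.023,-0.033,0,0,0,0.085],[0,-0.023,-0.033,0,0,0,0.085],[0,-0.023,-0.033,0,0,0,0.085],[0,-0.023,-0.033,0,0,0,0.085],[0,-0.023,-0.033,0,0,0,0.085],[0,-0.023,-0.033,0,0,0,0.085],[0,-0.023,-0.033,0,0,0,0.085],[0,-0.023,-0.033,0,0,0,0.085],[0,-0.023,-0.033,0,0,0,0.085],[0,-0.023,-0.033,0,0,0,0.085],[0,-0.023,-0.033,0,0,0,0.085],[0,-0.023,-0.033,0,0,0,0.085],[0,-0.023,-0.033,0,0,0,0.085],[0,-0.023,-0.033,0,0,0,0.085],[0,-0.023,-0.033,0,0,0,0.085]]

```text
t: 4.12
tool_pos: [0.6365, 0.094, 0.2864]
tool_rot: [1.976, 0.445, -1.96]
contact_force: [0.6, -0.4, 0.3]
opening: 0.0848
```

Emit:
arm_command:
  plan:
    - [[0,-0.02,-0.03,0,0,0,0.06],[0,0,0,0,0,0,0.06],[0,0,0,0,0,0,0.06]]

```text
t: 4.37
tool_pos: [0.6573, 0.1347, 0.2848]
tool_rot: [1.972, 0.455, -1.955]
contact_force: [-0.8, -0.1, -0.3]
opening: 0.06
```

Run:
```python
from h import *
st(); shot("wrist","w1.png"); print(proj("wrist",[.662,.15,.172]),proj("wrist",[.703,.204,.14]))
print(w("wrist",mark_of("wrist","damper_knob")),w("wrist",mark_of("wrist","damper_pivot")))
go([.662,.150,.148])
```

```text
t 4.37 pos [0.6573 0.1347 0.2848] yaw -63.6 xaxis [ 0.009 -0.003 -1.   ] F [-0.8 -0.1 -0.3] op 0.06 q [ 0.09  0.13  1.44 -0.    1.56  1.2 ]
(np.float64(261.4612087400177), np.float64(188.8792498103431)) (np.float64(222.59842738543804), np.float64(101.93985477145911))
[(0.77, [0.665, 0.15, 0.159])] [(0.75, [0.703, 0.21, 0.159])]
shift total [ 0.1372 -0.0142 -0.0116] rows 4 each [ 0.0343 -0.0035 -0.0029]
```

View pics/w1.png

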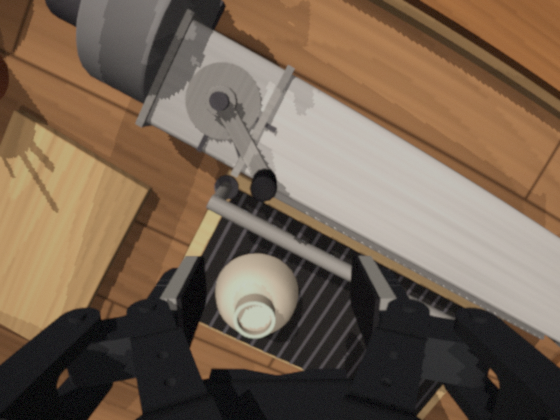

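The picture shows the knob top at (263,185) and the pivot at (220,100), matching the projections. I'll descend and grip it.

Emit:
arm_command:
  plan:
    - [[0,-0.014,-0.012,0,0,0,0.06],[0.035,0,0,0,0,0,0.06],[0.035,0,0,0,0,0,0.06],[0.035,0,0,0,0,0,0.06],[0.025,0,0,0,0,0,0.06],[0,0,0,0,0,0,0.06],[0,0,0,0,0,0,0.0],[0,0,0,0,0,0,0.0],[0,0,0,0,0,0,0.0],[0,0,0,0,0,0,0.0],[0,0,0,0,0,0,0.0]]
  squeeze: 20

```text
t: 5.43
tool_pos: [0.6649, 0.1399, 0.1624]
tool_rot: [2.0, 0.438, -1.949]
contact_force: [2.8, 1.3, -9.0]
opening: 0.0187
```

Run:
```python
from h import *
st(); M=T(); P=np.array([.703,.205]); k=M[:2,3]; print(np.linalg.norm(k-P))
a0=np.degrees(np.arctan2(*(k-P)[::-1]))%360-178; print("lever",a0)
prev=k
for a in[45,36,27,18,9,0,-3]:
    b=np.radians(178+a); q=P+.07*np.array([np.cos(b),np.sin(b)]); d=M[:3,:3].T@np.append(q-prev,0); print(a,q.round(4),d.round(4)); prev=q
```

```text
t 5.43 pos [0.6649 0.1399 0.1624] yaw -64.7 xaxis [ 0.025  0.    -1.   ] F [ 2.8  1.3 -9. ] op 0.0187 q [ 0.1   0.21  1.56 -0.    1.35  1.23]
0.07545952176074708
lever 61.6384135090272
45 [0.6518 0.1573] [-0.0003 -0.0213  0.0044]
36 [0.645  0.1659] [-0.0002 -0.0107  0.0025]
27 [0.6396 0.1754] [-0.0001 -0.011   0.0008]
18 [0.6357 0.1857] [-0.0001 -0.0109 -0.0009]
9 [0.6335 0.1965] [-0.0001 -0.0107 -0.0026]
0 [0.633  0.2074] [-0.     -0.0101 -0.0043]
-3 [0.6333 0.2111] [ 0.     -0.0032 -0.0018]
```

Emit:
arm_command:
  plan:
    - [[0.01,0,0,0,0,0,0.0],[0,0,0,0,0,0,0.0],[0,0,0,0,0,0,0.0]]

```text
t: 5.68
tool_pos: [0.6689, 0.1383, 0.1605]
tool_rot: [2.007, 0.431, -1.937]
contact_force: [1.6, 1.2, -8.7]
opening: 0.0187
```

Emit:
arm_command:
  plan:
    - [[0,-0.011,0.004,0,0,0,0],[0,-0.011,0.003,0,0,0,0],[0,-0.011,0.002,0,0,0,0],[0,-0.011,0.001,0,0,0,0],[0,-0.011,0,0,0,0,0],[0,0,0,0,0,0,0]]

```text
t: 6.18
tool_pos: [0.633, 0.1618, 0.1605]
tool_rot: [1.973, 0.372, -1.949]
contact_force: [5.3, 4.3, -7.8]
opening: 0.0177
```

Run:
```python
from h import *
st(); M=T(); P=np.array([.703,.205]); k=M[:2,3]; print(np.linalg.norm(k-P))
a0=np.degrees(np.arctan2(*(k-P)[::-1]))%360-178; print("lever",a0)
prev=k
for a in[27,18,9,0,-3]:
    b=np.radians(178+a); q=P+.07*np.array([np.cos(b),np.sin(b)]); d=M[:3,:3].T@np.append(q-prev,0); print(a,q.round(4),d.round(4)); prev=q
```

```text
t 6.18 pos [0.633  0.1618 0.1605] yaw -65.4 xaxis [ 0.024 -0.053 -0.998] F [ 5.3  4.3 -7.8] op 0.0177 q [ 0.16  0.16  1.61 -0.06  1.35  1.31]
0.08227586393203229
lever 33.70646430073879
27 [0.6396 0.1754] [-0.0006 -0.0097 -0.0117]
18 [0.6357 0.1857] [-0.0006 -0.0109 -0.0008]
9 [0.6335 0.1965] [-0.0006 -0.0107 -0.0025]
0 [0.633  0.2074] [-0.0006 -0.0102 -0.0041]
-3 [0.6333 0.2111] [-0.0002 -0.0032 -0.0017]
```

Run:
```python
from h import *
im=get_image("wrist"); im2=get_image("scene")
a=cv2.resize(im,(400,300)); b=cv2.resize(im2[180:300,280:440],(400,300)); cv2.imwrite("pics/k2.png",np.hstack([a,b])[...,::-1])
```

```text
(no output)
```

View pics/k2.png

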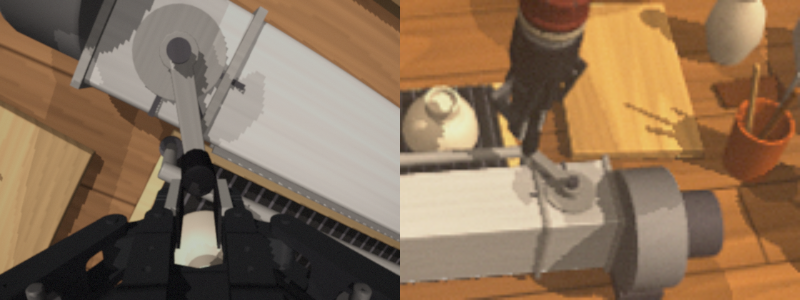

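Emit:
arm_command:
  plan:
    - [[0,-0.011,-0.01,0,0,0,0.0],[0,-0.012,-0.004,0,0,0,0],[0,-0.012,-0.004,0,0,0,0],[0,-0.012,-0.005,0,0,0,0],[0,-0.012,-0.005,0,0,0,0],[0,0,0,0,0,0,0]]

```text
t: 6.78
tool_pos: [0.6203, 0.2016, 0.1611]
tool_rot: [1.897, 0.305, -1.999]
contact_force: [1.3, 2.0, -7.4]
opening: 0.0164
```

Run:
```python
from h import *
st(); M=T(); P=np.array([.703,.205]); k=M[:2,3]; print(np.linalg.norm(k-P))
a0=np.degrees(np.arctan2(*(k-P)[::-1]))%360-178; print("lever",a0)
go([.6325,.2074,.16])
```

```text
t 6.78 pos [0.6203 0.2016 0.1611] yaw -65.9 xaxis [-0.028 -0.115 -0.993] F [ 1.3  2.  -7.4] op 0.0164 q [ 0.25  0.21  1.57 -0.11  1.42  1.42]
0.08277290918707371
lever 4.355184356923786
shift total [ 0.0001 -0.0004 -0.0135] rows 1 each [ 0.0001 -0.0004 -0.0135]
```

Emit:
arm_command:
  plan:
    - [[0,-0.008,-0.004,0,0,0,0.0],[0,-0.008,-0.004,0,0,0,0],[0,0,0,0,0,0,0],[0,0,0,0,0,0,0.05],[0,0,0,0,0,0,0.05],[-0.03,0,0,0,0,0,0.05],[-0.03,0,0,0,0,0,0.05],[-0.03,0,0,0,0,0,0.05],[0,0,0,0,0,0,0.05]]

```text
t: 7.53
tool_pos: [0.6272, 0.2167, 0.2565]
tool_rot: [1.876, 0.258, -1.999]
contact_force: [1.4, 0.0, 1.5]
opening: 0.0499
```

Run:
```python
from h import *
st(); shot("wrist","w3.png")
for n in("wrist","top","scene"):
    if n!="wrist":get_image(n)
    print(n,w(n,mark_of(n,"damper_knob")),w(n,mark_of(n,"damper_pivot")))
```

```text
t 7.53 pos [0.6272 0.2167 0.2565] yaw -66.4 xaxis [-0.032 -0.152 -0.988] F [1.4 0.  1.5] op 0.0499 q [ 0.28  0.18  1.43 -0.14  1.6   1.44]
wrist [(0.83, [0.634, 0.209, 0.155])] [(0.94, [0.696, 0.206, 0.149])]
top [(0.65, [0.442, 0.361, 0.003]), (0.49, [0.632, 0.211, 0.161])] [(0.77, [0.703, 0.21, 0.162])]
scene [(0.53, [0.34, -0.124, 0.001]), (0.51, [0.633, 0.207, 0.158])] [(0.82, [0.701, 0.202, 0.162])]
```

View pics/w3.png

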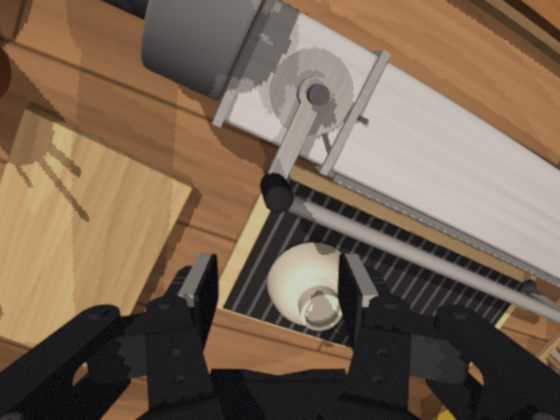

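Run:
```python
from h import *
M=go([.632,.165,.2565],Rt(-92)); go([.632,.165,.15],M=M)
```

```text
rot total [25.24  4.43 -8.45] rows 4 each [ 6.31  1.11 -2.11]
shift total [-0.0108  0.049  -0.0108] rows 2 each [-0.0054  0.0245 -0.0054]
shift total [0.1065 0.     0.    ] rows 3 each [0.0355 0.     0.    ]
```

Emit:
arm_command:
  plan:
    - [[0,0,0,6.3,1.1,-2.1,0],[0,0,0,6.3,1.1,-2.1,0],[0,0,0,6.3,1.1,-2.1,0],[0,0,0,6.3,1.1,-2.1,0],[0,0.025,-0.005,0,0,0,0],[0,0.025,-0.005,0,0,0,0],[0,0,0,0,0,0,0],[0.03,0,0,0,0,0,0],[0.03,0,0,0,0,0,0],[0.03,0,0,0,0,0,0],[0,0,0,0,0,0,0]]

```text
t: 8.9
tool_pos: [0.6299, 0.1625, 0.1492]
tool_rot: [-2.19, 0.056, 2.188]
contact_force: [-1.5, 0.4, -2.1]
opening: 0.0003
```

Run:
```python
from h import *
st(); go([.632,.165,.15],Rt(-92))
```

```text
t 8.9 pos [0.6299 0.1625 0.1492] yaw -93.3 xaxis [ 0.001  0.007 -1.   ] F [-1.5  0.4 -2.1] op 0.0003 q [0.14 0.17 1.63 0.01 1.34 1.76]
rot total [-1.33 -0.05  0.38] rows 1 each [-1.33 -0.05  0.38]
shift total [-0.0008 -0.0026 -0.002 ] rows 1 each [-0.0008 -0.0026 -0.002 ]
```

Emit:
arm_command:
  plan:
    - [[0,-0.01,0,0,0,0,0],[0,-0.01,0,0,0,0,0],[0,-0.01,0,0,0,0,0]]

```text
t: 9.15
tool_pos: [0.6307, 0.186, 0.149]
tool_rot: [-2.193, 0.08, 2.202]
contact_force: [-6.1, -48.0, 4.6]
opening: -0.0002
```

Emit:
arm_command:
  plan:
    - [[0,-0.008,0,0,0,0,0],[0,-0.006,0,0,0,0,0]]

```text
t: 9.32
tool_pos: [0.6305, 0.1844, 0.1497]
tool_rot: [-2.203, 0.128, 2.228]
contact_force: [-3.7, -19.3, -0.8]
opening: -0.0
```

Emit:
arm_command:
  plan:
    - [[0,-0.006,0,0,0,0,0],[0,-0.006,0,0,0,0,0]]

```text
t: 9.48
tool_pos: [0.6303, 0.1839, 0.1502]
tool_rot: [2.189, -0.166, -2.228]
contact_force: [-4.7, -22.5, -1.0]
opening: 0.0
```

Stalled at y = 0.184 with 20 N or more, so the lever is against the shut stop. I'll back off and move on to the bowl.

Emit:
arm_command:
  plan:
    - [[0,0.02,0,0,0,0,0],[-0.04,0,0,0,0,0,0.085],[-0.04,0,0,0,0,0,0.085],[-0.02,0,0,0,0,0,0.085],[0,0,0,0,0,0,0.085]]

```text
t: 9.9
tool_pos: [0.6315, 0.175, 0.2607]
tool_rot: [2.191, -0.168, -2.224]
contact_force: [0.3, -0.0, 1.2]
opening: 0.0483
```

Run:
```python
from h import *
st(); get_image("wrist"); print(w("wrist",mark_of("wrist","bowl1")))
get_image("top"); print(w("top",mark_of("top","bowl1")),w("top",mark_of("top","damper_knob")))
M=go([.508,.085,.24],Rt(-92)); go([.508,.085,.062],M=M)
```

```text
t 9.9 pos [0.6315 0.175  0.2607] yaw -93.7 xaxis [-0.018 -0.086 -0.996] F [ 0.3 -0.   1.2] op 0.0483 q [ 0.19  0.14  1.48 -0.08  1.56  1.83]
[(0.64, [0.502, 0.086, 0.01]), (0.18, [0.698, 0.21, 0.152])]
[(0.64, [0.508, 0.088, 0.015]), (0.47, [0.5, -0.401, 0.014])] [(0.37, [0.632, 0.21, 0.16])]
rot total [-1.71  1.63 -5.21] rows 1 each [-1.71  1.63 -5.21]
shift total [0.0101 0.0925 0.1166] rows 4 each [0.0025 0.0231 0.0291]
shift total [0.178 0.    0.   ] rows 5 each [0.0356 0.     0.    ]
```

Emit:
arm_command:
  plan:
    - [[0,0,0,-1.7,1.6,-5.2,0.085],[0.003,0.023,0.029,0,0,0,0.085],[0.003,0.023,0.029,0,0,0,0.085],[0.003,0.023,0.029,0,0,0,0.085],[0.003,0.023,0.029,0,0,0,0.085],[0,0,0,0,0,0,0.085],[0,0,0,0,0,0,0.085]]

```text
t: 10.73
tool_pos: [0.495, 0.0831, 0.2173]
tool_rot: [-2.171, 0.033, 2.237]
contact_force: [0.5, 0.4, 0.2]
opening: 0.0853
```

Run:
```python
from h import *
st(); get_image("wrist"); print(w("wrist",mark_of("wrist","bowl1")),w("wrist",search_frame("wrist","bowl1")))
M=go([.508,.086,.24],Rt(-92)); go([.508,.086,.062],M=M)
```

```text
t 10.73 pos [0.495  0.0831 0.2173] yaw -91.8 xaxis [-0.03   0.002 -1.   ] F [0.5 0.4 0.2] op 0.0853 q [ 0.02 -0.22  1.89  0.    1.5   1.62]
[] [(0.62, [0.517, 0.089, 0.056])]
rot total [0.27 1.61 0.07] rows 1 each [0.27 1.61 0.07]
shift total [-0.0213 -0.0024 -0.0108] rows 1 each [-0.0213 -0.0024 -0.0108]
shift total [0.178 0.    0.   ] rows 5 each [0.0356 0.     0.    ]
```

Emit:
arm_command:
  plan:
    - [[0,0,0,0.3,1.6,0,0.085],[0,-0.002,-0.011,0,0,0,0.085],[0.035,0,0,0,0,0,0.085],[0.035,0,0,0,0,0,0.085],[0.03,0,0,0,0,0,0.085],[0,0,0,0,0,0,0.085]]

```text
t: 11.38
tool_pos: [0.5184, 0.0895, 0.1216]
tool_rot: [-2.226, 0.033, 2.182]
contact_force: [-1.0, 0.4, -1.6]
opening: 0.0848
```

Run:
```python
from h import *
st(); shot("wrist","w4.png"); print(proj("wrist",[.508,.086,.078]))
go([.508,.086,.062],Rt(-92))
```

```text
t 11.38 pos [0.5184 0.0895 0.1216] yaw -91.8 xaxis [ 0.02   0.002 -1.   ] F [-1.   0.4 -1.6] op 0.0848 q [ 0.03 -0.1   1.96  0.    1.27  1.63]
(np.float64(286.3434923774321), np.float64(256.1095679307794))
rot total [ 0.17 -1.36  0.18] rows 1 each [ 0.17 -1.36  0.18]
shift total [0.0628 0.004  0.012 ] rows 2 each [0.0314 0.002  0.006 ]
```

View pics/w4.png

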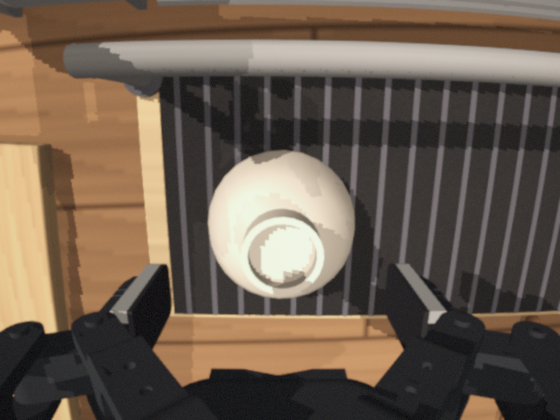

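The foot ring centre is at (284,254), against a projected (286,256), so the position holds.

Emit:
arm_command:
  plan:
    - [[0,0.004,0.012,0,-1.3,0,0.085],[0,0,0,0,0,0,0.085],[0.03,0,0,0,0,0,0.085],[0.028,0,0,0,0,0,0.085],[0,0,0,0,0,0,0.085]]

```text
t: 11.85
tool_pos: [0.5167, 0.0869, 0.0788]
tool_rot: [-2.228, 0.029, 2.18]
contact_force: [-1.3, 0.0, -0.8]
opening: 0.085
```

Run:
```python
from h import *
st(); go([.508,.086,.062],Rt(-92))
```

```text
t 11.85 pos [0.5167 0.0869 0.0788] yaw -91.7 xaxis [ 0.021  0.004 -1.   ] F [-1.3  0.  -0.8] op 0.085 q [ 0.02 -0.06  1.99  0.    1.19  1.62]
rot total [ 0.25 -1.22  0.25] rows 1 each [ 0.25 -1.22  0.25]
shift total [0.0168 0.0012 0.0087] rows 1 each [0.0168 0.0012 0.0087]
```

Emit:
arm_command:
  plan:
    - [[0,0.001,0.009,0,-1.2,0,0.085],[0.008,0,0.001,0,0,0,0.085],[0.008,0,0.001,0,0,0,0.085],[0,0,0,0,0,0,0.085]]

```text
t: 12.18
tool_pos: [0.5096, 0.0863, 0.07]
tool_rot: [-2.215, 0.028, 2.193]
contact_force: [-0.2, 0.0, 0.4]
opening: 0.085
```

Run:
```python
from h import *
st(); go([.508,.086,.062],Rt(-92))
```

```text
t 12.18 pos [0.5096 0.0863 0.07  ] yaw -91.7 xaxis [ 0.01   0.005 -1.   ] F [-0.2  0.   0.4] op 0.085 q [ 0.02 -0.05  2.    0.    1.18  1.62]
rot total [ 0.26 -0.57  0.29] rows 1 each [ 0.26 -0.57  0.29]
shift total [0.008  0.0004 0.0016] rows 1 each [0.008  0.0004 0.0016]
```

Emit:
arm_command:
  plan:
    - [[0.009,0,0.002,0,-0.6,0,0.085],[0.002,0,0,0,0,0,0.085],[0,0,0,0,0,0,0.03],[0,0,0,0,0,0,0.03],[0,0,0,0,0,0,0.03],[0,0,0,0,0,0,0.03],[0,0,0,0,0,0,0.03]]
  squeeze: 30

```text
t: 12.77
tool_pos: [0.5094, 0.0866, 0.0606]
tool_rot: [-2.206, 0.028, 2.2]
contact_force: [-0.4, -0.2, -1.4]
opening: 0.0445
```

Run:
```python
from h import *
st(); M=T();M[2,3]+=.09; go([.44,.36,M[2,3]],Rt(-92),M=M)
```

```text
t 12.77 pos [0.5094 0.0866 0.0606] yaw -91.7 xaxis [ 0.003  0.005 -1.   ] F [-0.4 -0.2 -1.4] op 0.0445 q [ 0.02 -0.04  2.    0.01  1.17  1.62]
rot total [ 0.26 -0.15  0.31] rows 1 each [ 0.26 -0.15  0.31]
shift total [ 0.     -0.2708  0.0789] rows 8 each [ 0.     -0.0338  0.0099]
```

Emit:
arm_command:
  plan:
    - [[-0.02,0,0,0,0,0,0.03],[-0.035,0,0,0,0,0,0.03],[-0.035,0,0,0,0,0,0.03],[0,0,0,0,0,0,0.03],[0,-0.034,0.01,0,0,0,0.03],[0,-0.034,0.01,0,0,0,0.03],[0,-0.034,0.01,0,0,0,0.03],[0,-0.034,0.01,0,0,0,0.03],[0,-0.034,0.01,0,0,0,0.03],[0,-0.034,0.01,0,0,0,0.03],[0,-0.034,0.01,0,0,0,0.03],[0,-0.034,0.01,0,0,0,0.03],[0,0,0,0,0,0,0.03],[0,0,0,0,0,0,0.03]]

```text
t: 13.93
tool_pos: [0.4301, 0.3698, 0.1451]
tool_rot: [-2.194, 0.039, 2.211]
contact_force: [0.1, -0.9, -1.4]
opening: 0.0444
```

Run:
```python
from h import *
st(); M=T(); go([.44,.36,.11],Rt(-92));
```

```text
t 13.93 pos [0.4301 0.3698 0.1451] yaw -92.1 xaxis [-0.008  0.001 -1.   ] F [ 0.1 -0.9 -1.4] op 0.0444 q [ 0.58 -0.01  1.83  0.01  1.33  2.18]
rot total [-0.09  0.46  0.04] rows 1 each [-0.09  0.46  0.04]
shift total [ 0.0351  0.0094 -0.0103] rows 1 each [ 0.0351  0.0094 -0.0103]
```

Emit:
arm_command:
  plan:
    - [[0,0.008,0,0,0,0,0.03],[0.03,0,0,0,0,0,0.03],[0.03,0,0,0,0,0,0.03],[0,0,0,0,0,0,0.03],[0,0,0,0,0,0,0.03]]

```text
t: 14.35
tool_pos: [0.4304, 0.3568, 0.0831]
tool_rot: [-2.194, 0.044, 2.21]
contact_force: [0.3, -0.3, -0.9]
opening: 0.045
```

Run:
```python
from h import *
st(); M=T(); go([.44,.36,.066],Rt(-92));
```

```text
t 14.35 pos [0.4304 0.3568 0.0831] yaw -92.2 xaxis [-0.007 -0.001 -1.   ] F [ 0.3 -0.3 -0.9] op 0.045 q [0.56 0.04 1.89 0.   1.22 2.17]
rot total [-0.24  0.41 -0.07] rows 1 each [-0.24  0.41 -0.07]
shift total [ 0.0171 -0.0035 -0.0095] rows 1 each [ 0.0171 -0.0035 -0.0095]
```

Emit:
arm_command:
  plan:
    - [[0,0,-0.009,0,0,0,0.03],[0.007,0,0,0,0.4,0,0.03],[0.006,0,0,0,0,0,0.03],[0.005,0,0,0,0,0,0.03],[0.003,0,0,0,0,0,0.03],[0,0,0,0,0,0,0.03]]

```text
t: 14.85
tool_pos: [0.4445, 0.3551, 0.0659]
tool_rot: [-2.206, 0.045, 2.191]
contact_force: [-0.5, 0.4, -1.4]
opening: 0.0447
```

Emit:
arm_command:
  plan:
    - [[0.002,0,0,0,0,0,0.03],[0,0,0,0,0,0,0.03]]

```text
t: 15.02
tool_pos: [0.4453, 0.3556, 0.0649]
tool_rot: [-2.208, 0.044, 2.188]
contact_force: [0.9, 0.2, -1.8]
opening: 0.045
```

Emit:
arm_command:
  plan:
    - [[0.002,0,0,0,0,0,0.03],[0,0,0,0,0,0,0.03],[0,0,0,0,0,0,0.06],[0,0,0,0,0,0,0.085],[0,0,0,0,0,0,0.085],[-0.03,0,0,0,0,0,0.085],[-0.035,0,0,0,0,0,0.085],[-0.035,0,0,0,0,0,0.085],[-0.035,0,0,0,0,0,0.085],[0,0,0,0,0,0,0.085]]

```text
t: 15.85
tool_pos: [0.4426, 0.3553, 0.2022]
tool_rot: [-2.205, 0.045, 2.195]
contact_force: [1.4, -0.5, 1.6]
opening: 0.0849
```

Run:
```python
from h import *
st()
for n in("top","scene"):
    shot(n,n+"2.png"); print(n,w(n,mark_of(n,"bowl1")),w(n,mark_of(n,"tile1")),w(n,mark_of(n,"ware_board")))
M=go([.47,-.15,.30],Rt(-11.5)); go([.47,-.15,.30],Rt(-11.5+180))
```

```text
t 15.85 pos [0.4426 0.3553 0.2022] yaw -92.4 xaxis [ 0.005  0.    -1.   ] F [ 1.4 -0.5  1.6] op 0.0849 q [ 0.55 -0.07  1.78 -0.    1.42  2.16]
top [(0.9, [0.445, 0.355, 0.02])] [(0.84, [0.327, -0.253, -0.005]), (0.65, [0.408, -0.382, 0.012]), (0.64, [0.502, -0.403, 0.015]), (0.53, [0.453, -0.4, 0.012])] [(0.83, [0.442, 0.359, -0.001]), (0.43, [0.334, -0.472, -0.001])]
scene [(0.58, [0.443, 0.35, 0.018])] [(0.95, [0.406, -0.387, 0.013]), (0.88, [0.503, -0.404, 0.012]), (0.81, [0.452, -0.396, 0.013]), (0.73, [0.325, -0.257, 0.002])] [(0.89, [0.434, 0.359, -0.003])]
rot total [-8.09e+01  8.20e-01 -5.00e-02] rows 12 each [-6.74  0.07 -0.  ]
shift total [-0.1087  0.1313  0.4861] rows 13 each [-0.0084  0.0101  0.0374]
rot total [ 9.91e+01 -5.00e-02 -8.50e-01] rows 15 each [ 6.61 -0.   -0.06]
shift total [-0.1087 -0.1313 -0.4861] rows 13 each [-0.0084 -0.0101 -0.0374]
```

View pics/scene2.png

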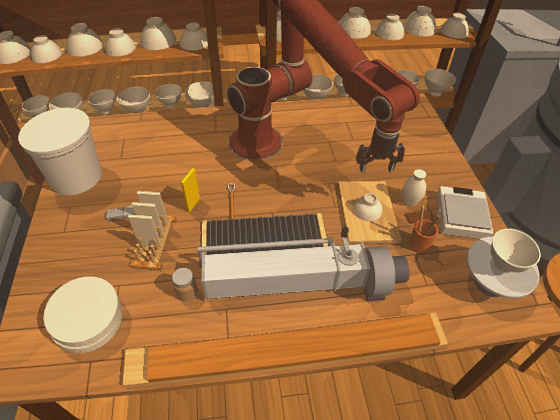

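The bowl stands upside down on the board (scene 370,205) and the lever is square across the duct. Now the tiles, starting with the one at (0.503,-0.403).

Emit:
arm_command:
  plan:
    - [[-0.03,0,0,-6.7,0,0,0.06],[-0.03,0,0,-6.7,0,0,0.06],[-0.02,0,0,-6.7,0,0,0.06],[0,0,0,-6.7,0,0,0.06],[0,0,0,-6.7,0,0,0.06],[0,0,0,-6.7,0,0,0.06],[0,0,0,-6.7,0,0,0.06],[0,0,0,-6.7,0,0,0.06],[0,0,0,-6.7,0,0,0.06],[0,0,0,-6.7,0,0,0.06],[0,0,0,-6.7,0,0,0.06],[0,0,0,-6.7,0,0,0.06],[0,0,0,0,0,0,0.06]]

```text
t: 17.33
tool_pos: [0.4351, 0.3506, 0.2591]
tool_rot: [1.278, 1.144, -1.345]
contact_force: [0.3, -1.5, 0.5]
opening: 0.0598
```

Run:
```python
from h import *
st(); go([.503,-.40,.28],Rt(-11.8),step=38)
```

```text
t 17.33 pos [0.4351 0.3506 0.2591] yaw -8.0 xaxis [-0.032 -0.022 -0.999] F [ 0.3 -1.5  0.5] op 0.0598 q [ 0.55 -0.09  1.71 -0.    1.56  0.69]
rot total [3.81 1.56 1.59] rows 1 each [3.81 1.56 1.59]
shift total [-0.0209  0.2199  0.7208] rows 20 each [-0.001  0.011  0.036]
```

Emit:
arm_command:
  plan:
    - [[0,0,0,3.8,1.6,1.6,0.05],[-0.01,0.011,0.036,0,0,0,0.05],[-0.01,0.011,0.036,0,0,0,0.05],[-0.004,0.011,0.036,0,0,0,0.05],[0,0.011,0.036,0,0,0,0.05],[0,0.011,0.036,0,0,0,0.05],[0,0.011,0.036,0,0,0,0.05],[0,0.011,0.036,0,0,0,0.05],[0,0.011,0.036,0,0,0,0.05],[0,0.011,0.036,0,0,0,0.05],[0,0.011,0.036,0,0,0,0.05],[0,0.011,0.036,0,0,0,0.05],[0,0.011,0.036,0,0,0,0.05],[0,0.011,0.036,0,0,0,0.05],[0,0.011,0.036,0,0,0,0.05],[0,0.011,0.036,0,0,0,0.05],[0,0.011,0.036,0,0,0,0.05],[0,0.011,0.036,0,0,0,0.05],[0,0,0,0,0,0,0.05],[0,0,0,0,0,0,0.05]]

```text
t: 19.0
tool_pos: [0.4696, -0.3177, 0.2683]
tool_rot: [1.4, 1.08, -1.417]
contact_force: [0.0, -0.0, 0.5]
opening: 0.0501
```

Run:
```python
from h import *
st(); shot("wrist","w5.png"); print(w("wrist",mark_of("wrist","tile1")),w("wrist",search_frame("wrist","tile1")),w("wrist",mark_of("wrist","drain_rack")))
go([.503,-.40,.22],Rt(-11.8),step=38)
for p in [(.503,-.403,.162),(.453,-.397,.162),(.407,-.384,.162)]: print(proj("wrist",p))
```

```text
t 19.0 pos [ 0.4696 -0.3177  0.2683] yaw -15.5 xaxis [-0.015  0.003 -1.   ] F [ 0.  -0.   0.5] op 0.0501 q [-0.72 -0.1   1.7  -0.01  1.55 -0.45]
[(0.96, [0.404, -0.38, 0.013]), (0.89, [0.327, -0.261, -0.001]), (0.87, [0.456, -0.393, 0.011]), (0.6, [0.504, -0.398, 0.012])] [(0.98, [0.507, -0.367, 0.1]), (0.92, [0.411, -0.374, 0.131]), (0.65, [0.461, -0.371, 0.16]), (0.62, [0.336, -0.259, 0.12])] [(0.92, [0.483, -0.39, 0.003])]
rot total [-3.41  0.07  0.78] rows 1 each [-3.41  0.07  0.78]
shift total [0.0492 0.0494 0.0763] rows 3 each [0.0164 0.0165 0.0254]
(np.float64(350.7644004470452), np.float64(301.18141071916637))
(np.float64(285.800034553422), np.float64(309.4311449456962))
(np.float64(224.14426607586228), np.float64(308.2323238015488))
```

View pics/w5.png

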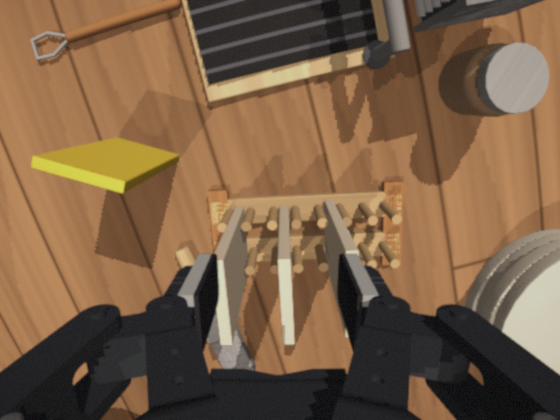

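Rack view: three white top edges at x = 224, 287 and 346, matching projections 224, 286 and 351. The yellow plate at (105,165) is separate, so these three are the tiles meant.

Emit:
arm_command:
  plan:
    - [[0,0,0,-3.4,0,0.8,0.04],[0.01,0.016,0.026,0,0,0,0.04],[0.01,0.016,0.026,0,0,0,0.04],[0.01,0.016,0.026,0,0,0,0.04],[0,0,0,0,0,0,0.04],[0,0,0,0,0,0,0.04]]

```text
t: 19.7
tool_pos: [0.5061, -0.3951, 0.241]
tool_rot: [1.351, 1.106, -1.347]
contact_force: [0.4, 0.6, 0.2]
opening: 0.0398
```

Run:
```python
from h import *
st(); get_image("wrist"); print(w("wrist",mark_of("wrist","tile1")),w("wrist",search_frame("wrist","tile1")))
go([.503,-.40,.20],Rt(-11.8),step=38)
```

```text
t 19.7 pos [ 0.5061 -0.3951  0.241 ] yaw -11.1 xaxis [ 0.005 -0.003 -1.   ] F [0.4 0.6 0.2] op 0.0398 q [-0.78  0.08  1.56  0.    1.49 -0.59]
[(0.85, [0.404, -0.38, 0.012]), (0.78, [0.455, -0.397, 0.012]), (0.76, [0.505, -0.397, 0.016]), (0.58, [0.327, -0.258, 0.0])] [(0.96, [0.505, -0.388, 0.162]), (0.95, [0.356, -0.272, 0.097]), (0.88, [0.459, -0.39, 0.141]), (0.85, [0.408, -0.376, 0.136]), (0.65, [0.519, -0.382, 0.017])]
rot total [ 0.75  0.15 -0.35] rows 1 each [ 0.75  0.15 -0.35]
shift total [ 0.0417 -0.0016  0.0059] rows 2 each [ 0.0208 -0.0008  0.003 ]
```

Emit:
arm_command:
  plan:
    - [[0.02,0,0.003,0.7,0,-0.3,0.04],[0.03,0,0.002,0,0,0,0.04],[0.02,0,0,0,0,0,0.04],[0,0,0,0,0,0,0.04]]

```text
t: 20.18
tool_pos: [0.5073, -0.3971, 0.1777]
tool_rot: [1.353, 1.092, -1.353]
contact_force: [0.1, 0.5, -1.5]
opening: 0.0399
```

Run:
```python
from h import *
st();go([.504,-.40,.12],Rt(-11.8),step=38)
```

```text
t 20.18 pos [ 0.5073 -0.3971  0.1777] yaw -11.5 xaxis [ 0.009 -0.011 -1.   ] F [ 0.1  0.5 -1.5] op 0.0399 q [-0.78  0.13  1.63 -0.    1.38 -0.58]
rot total [ 0.26  0.52 -0.66] rows 1 each [ 0.26  0.52 -0.66]
shift total [ 0.0577 -0.0027  0.0036] rows 2 each [ 0.0288 -0.0013  0.0018]
```

Emit:
arm_command:
  plan:
    - [[0.02,-0.003,0.003,0,0.5,-0.6,0.04],[0.02,0,0,0,0,0,0.04],[0.02,0,0,0,0,0,0.04],[0.004,0,0,0,0,0,0.04],[0,0,0,0,0,0,0.04],[0,0,0,0,0,0,0.0],[0,0,0,0,0,0,0.0],[0,0,0,0,0,0,0.0],[0,0,0,0,0,0,0.0]]
  squeeze: 40

```text
t: 20.93
tool_pos: [0.5053, -0.3995, 0.1198]
tool_rot: [1.352, 1.1, -1.352]
contact_force: [-0.9, 1.0, -3.6]
opening: 0.0095
```

Run:
```python
from h import *
st()
```

```text
t 20.93 pos [ 0.5053 -0.3995  0.1198] yaw -11.3 xaxis [ 0.005 -0.007 -1.   ] F [-0.9  1.  -3.6] op 0.0095 q [-0.78  0.18  1.67 -0.    1.29 -0.59]
```

Gripped: the opening of 9.5 mm fits the tile's thickness. Lifting it clear.

Emit:
arm_command:
  plan:
    - [[-0.03,0,0,0,0,0,0],[-0.035,0,0,0,0,0,0],[-0.035,0,0,0,0,0,0],[-0.035,0,0,0,0,0,0],[-0.03,0,0,0,0,0,0],[0,0,0,0,0,0,0]]

```text
t: 21.43
tool_pos: [0.5047, -0.3972, 0.2901]
tool_rot: [1.355, 1.1, -1.349]
contact_force: [1.0, -0.8, -0.4]
opening: 0.0096
```

Run:
```python
from h import *
st()
N=go(D(.02,.11,.29),Rt(-11.8),step=38); M=go(D(.02,.11,.29),Rt(-2,20),M=N); go(D(.045,.11,.16),Rt(-2,20),M=M)
```

```text
t 21.43 pos [ 0.5047 -0.3972  0.2901] yaw -11.4 xaxis [ 0.008 -0.004 -1.   ] F [ 1.  -0.8 -0.4] op 0.0096 q [-0.78  0.06  1.51  0.    1.56 -0.59]
rot total [ 0.44  0.14 -0.51] rows 1 each [ 0.44  0.14 -0.51]
shift total [ 1.000e-04 -3.860e-02 -4.838e-01] rows 13 each [ 0.     -0.003  -0.0372]
rot total [ -9.7   -1.71 -19.95] rows 4 each [-2.43 -0.43 -4.99]
shift total [0. 0. 0.] rows 1 each [0. 0. 0.]
shift total [ 0.1136  0.068  -0.    ] rows 4 each [ 0.0284  0.017  -0.    ]
```

Emit:
arm_command:
  plan:
    - [[0,-0.003,-0.02,0,0,0,0],[0,-0.003,-0.037,0,0,0,0],[0,-0.003,-0.037,0,0,0,0],[0,-0.003,-0.037,0,0,0,0],[0,-0.003,-0.037,0,0,0,0],[0,-0.003,-0.037,0,0,0,0],[0,-0.003,-0.037,0,0,0,0],[0,-0.003,-0.037,0,0,0,0],[0,-0.003,-0.037,0,0,0,0],[0,-0.003,-0.037,0,0,0,0],[0,-0.003,-0.037,0,0,0,0],[0,-0.003,-0.037,0,0,0,0],[0,-0.003,-0.037,0,0,0,0],[0,0,0,0,0,0,0],[0,0,0,-2.4,-0.4,-5,0],[0,0,0,-2.4,-0.4,-5,0],[0,0,0,-2.4,-0.4,-5,0],[0,0,0,-2.4,-0.4,-5,0],[0,0,0,0,0,0,0]]

```text
t: 23.02
tool_pos: [0.5602, 0.0868, 0.2847]
tool_rot: [1.045, 1.444, -1.469]
contact_force: [0.3, -0.6, -3.7]
opening: 0.0096
```

Run:
```python
from h import *
st()
N=go(D(.028,.11,.21),Rt(-2,20)); go(D(.048,.11,.14),Rt(-2,20),M=N)
```

```text
t 23.02 pos [0.5602 0.0868 0.2847] yaw -1.2 xaxis [-0.331  0.003 -0.944] F [ 0.3 -0.6 -3.7] op 0.0096 q [0.02 0.11 1.49 0.01 1.88 0.04]
rot total [ 0.75  0.49 -0.67] rows 1 each [ 0.75  0.49 -0.67]
shift total [0.0655 0.0384 0.0023] rows 2 each [0.0328 0.0192 0.0012]
shift total [ 0.0589  0.0427 -0.    ] rows 2 each [ 0.0295  0.0214 -0.    ]
```

Emit:
arm_command:
  plan:
    - [[0.02,0.012,0.001,0.7,0.5,-0.7,0],[0.022,0.013,0.001,0,0,0,0],[0.022,0.013,0,0,0,0,0],[0,0,0,0,0,0,0],[0,0,0,0,0,0,0]]

```text
t: 23.43
tool_pos: [0.5774, 0.0829, 0.2101]
tool_rot: [1.066, 1.44, -1.48]
contact_force: [-0.2, -0.5, -0.7]
opening: 0.0094
```

Run:
```python
from h import *
st()
N=go(D(.046,.11,.15),Rt(-2,20)); go(D(.05,.11,.13),Rt(-2,20),M=N)
```

```text
t 23.43 pos [0.5774 0.0829 0.2101] yaw -2.3 xaxis [-0.329  0.014 -0.944] F [-0.2 -0.5 -0.7] op 0.0094 q [0.01 0.19 1.53 0.02 1.76 0.05]
rot total [-0.26 -0.13 -0.75] rows 1 each [-0.26 -0.13 -0.75]
shift total [ 0.0516  0.0341 -0.0009] rows 2 each [ 0.0258  0.017  -0.0005]
shift total [ 0.0174  0.0106 -0.    ] rows 1 each [ 0.0174  0.0106 -0.    ]
```

Emit:
arm_command:
  plan:
    - [[0.02,0.013,0,-0.3,0,-0.7,0],[0.02,0.013,0,0,0,0,0],[0.02,0.012,0,0,0,0,0],[0,0,0,0,0,0,0],[0,0,0,0,0,0,0]]

```text
t: 23.85
tool_pos: [0.5965, 0.0821, 0.1495]
tool_rot: [1.068, 1.439, -1.473]
contact_force: [-0.1, -0.5, -0.9]
opening: 0.0097
```

Run:
```python
from h import *
st()
N=go(D(.052,.11,.118),Rt(-2,20)); go(D(.056,.11,.117),Rt(-2,20),M=N)
get_image("scene"); print(w("scene",mark_of("scene","tile1")), D(.019,.11,.016))
```

```text
t 23.85 pos [0.5965 0.0821 0.1495] yaw -2.1 xaxis [-0.324  0.015 -0.946] F [-0.1 -0.5 -0.9] op 0.0097 q [0.01 0.28 1.53 0.02 1.67 0.04]
rot total [-0.06 -0.2  -1.05] rows 1 each [-0.06 -0.2  -1.05]
shift total [ 0.0292  0.0119 -0.0011] rows 1 each [ 0.0292  0.0119 -0.0011]
shift total [-0.0004  0.0041  0.    ] rows 1 each [-0.0004  0.0041  0.    ]
[(0.77, [0.405, -0.387, 0.013]), (0.66, [0.564, 0.078, 0.048]), (0.63, [0.454, -0.397, 0.009]), (0.6, [0.326, -0.257, -0.001]), (0.46, [0.444, 0.35, 0.016])] [0.56482737 0.0842699  0.016     ]
```

Emit:
arm_command:
  plan:
    - [[0.012,0.004,0,0,0,-1,0],[0.009,0.004,0,0,0,0,0],[0.006,0.003,0,0,0,0,0],[0,0,0,0,0,0,0],[0,0,0,0,0,0,0]]

```text
t: 24.37
tool_pos: [0.6006, 0.0823, 0.124]
tool_rot: [1.063, 1.446, -1.479]
contact_force: [-0.0, 0.8, -2.4]
opening: 0.0095
```

Run:
```python
from h import *
st()
go(D(.056,.11,.117),Rt(-2,20))
```

```text
t 24.37 pos [0.6006 0.0823 0.124 ] yaw -2.0 xaxis [-0.333  0.015 -0.943] F [-0.   0.8 -2.4] op 0.0095 q [0.01 0.32 1.53 0.02 1.64 0.04]
rot total [-0.03 -0.21 -0.53] rows 1 each [-0.03 -0.21 -0.53]
shift total [ 0.0061  0.0035 -0.0007] rows 1 each [ 0.0061  0.0035 -0.0007]
```

Emit:
arm_command:
  plan:
    - [[0.004,0.002,0,0,0,-0.3,0],[0.003,0.001,0,0,0,0,0],[0,0,0,0,0,0,0]]

```text
t: 24.62
tool_pos: [0.6016, 0.0824, 0.1166]
tool_rot: [1.06, 1.449, -1.482]
contact_force: [-0.7, 0.9, -0.2]
opening: 0.0096
```

Emit:
arm_command:
  plan:
    - [[0.003,0.001,0,0,0,0,0],[0,0,0,0,0,0,0]]

```text
t: 24.78
tool_pos: [0.6026, 0.0826, 0.117]
tool_rot: [1.061, 1.448, -1.481]
contact_force: [0.2, -0.3, -1.4]
opening: 0.0097
```

Emit:
arm_command:
  plan:
    - [[0.003,0.001,0,0,0,0,0],[0,0,0,0,0,0,0]]

```text
t: 24.95
tool_pos: [0.6039, 0.0827, 0.1169]
tool_rot: [1.063, 1.447, -1.479]
contact_force: [-2.0, -0.2, -2.4]
opening: 0.0093
```

Run:
```python
from h import *
st()
go(D(.056,.11,.117),Rt(-2,20))
```

```text
t 24.95 pos [0.6039 0.0827 0.1169] yaw -2.0 xaxis [-0.334  0.016 -0.943] F [-2.  -0.2 -2.4] op 0.0093 q [0.01 0.33 1.52 0.02 1.63 0.04]
rot total [-0.03 -0.25 -0.49] rows 1 each [-0.03 -0.25 -0.49]
shift total [ 0.0006 -0.002  -0.0002] rows 1 each [ 0.0006 -0.002  -0.0002]
```

Emit:
arm_command:
  plan:
    - [[0,0,0,0,0,0,0.015],[0,0,0,0,0,0,0.03],[0,0,0,0,0,0,0.03],[-0.015,0,0,0,0,0,0.03],[-0.02,0,0,0,0,0,0.03],[-0.03,0,0,0,0,0,0.03],[-0.03,0,0,0,0,0,0.04],[0,0,0,0,0,0,0.04]]

```text
t: 25.62
tool_pos: [0.6356, 0.0811, 0.2091]
tool_rot: [1.06, 1.451, -1.483]
contact_force: [0.3, 0.6, 1.2]
opening: 0.04
```

Run:
```python
from h import *
st(); im=get_image("scene"); cv2.imwrite("pics/s3.png",cv2.resize(im[170:310,190:390],(800,560))[...,::-1])
print(w("scene",mark_of("scene","tile1")), D(.019,.11,.016))
N=go(T()[:3,3]+[-.03,0,.05],Rt(-11.8)); go([.455,-.393,.26],Rt(-11.8),step=38,M=N)
```

```text
t 25.62 pos [0.6356 0.0811 0.2091] yaw -2.0 xaxis [-0.339  0.016 -0.941] F [0.3 0.6 1.2] op 0.04 q [0.   0.33 1.37 0.02 1.79 0.04]
[(0.98, [0.454, -0.397, 0.011]), (0.93, [0.404, -0.385, 0.013]), (0.85, [0.328, -0.26, 0.003]), (0.76, [0.568, 0.082, 0.014]), (0.23, [0.401, 0.531, 0.004])] [0.56482737 0.0842699  0.016     ]
rot total [ 9.64  1.5  20.17] rows 4 each [2.41 0.38 5.04]
shift total [-0.05   -0.0294  0.0061] rows 2 each [-0.025  -0.0147  0.0031]
shift total [-0.0058 -0.0478  0.4945] rows 14 each [-0.0004 -0.0034  0.0353]
```

View pics/s3.png

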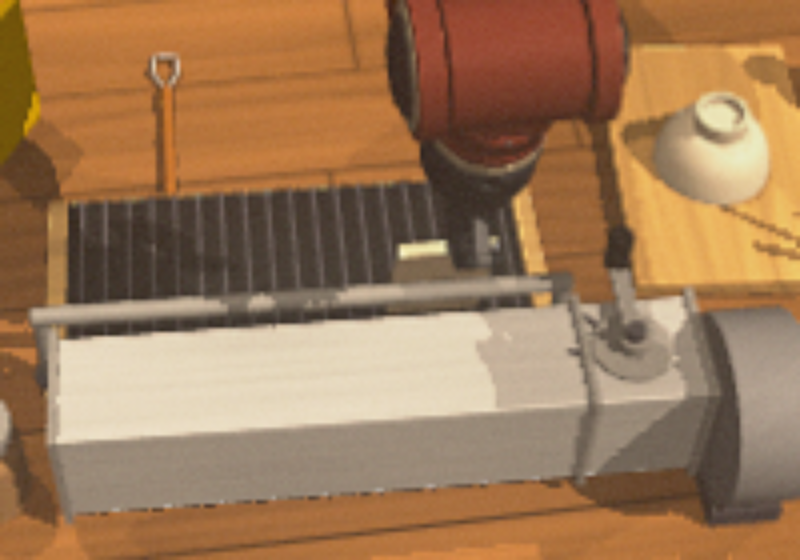

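The first tile leans on the rail (crop 425,265), the bowl is on the board and the lever is shut. Back to the rack for tile B.

Emit:
arm_command:
  plan:
    - [[-0.035,-0.015,0,0,0,0,0.04],[-0.03,-0.015,0,0,0,0,0.04],[0,0,0,2.4,0.4,5,0.04],[0,0,0,2.4,0.4,5,0.04],[0,0,0,2.4,0.4,5,0.04],[0,0,0,2.4,0.4,5,0.04],[0,0,0,0,0,0,0.04],[0,-0.003,0.035,0,0,0,0.04],[0,-0.003,0.035,0,0,0,0.04],[0,-0.003,0.035,0,0,0,0.04],[0,-0.003,0.035,0,0,0,0.04],[0,-0.003,0.035,0,0,0,0.04],[0,-0.003,0.035,0,0,0,0.04],[0,-0.003,0.035,0,0,0,0.04],[0,-0.003,0.035,0,0,0,0.04],[0,-0.003,0.035,0,0,0,0.04],[0,-0.003,0.035,0,0,0,0.04],[0,-0.003,0.035,0,0,0,0.04],[0,0,0,0,0,0,0.04]]

```text
t: 27.3
tool_pos: [0.498, -0.3006, 0.2464]
tool_rot: [1.337, 1.164, -1.385]
contact_force: [-0.2, 0.8, 1.1]
opening: 0.04
```

Run:
```python
from h import *
st(); get_image("wrist"); print(w("wrist",mark_of("wrist","tile1")),w("wrist",search_frame("wrist","tile1")))
go([.455,-.393,.21],Rt(-11.8),step=38)
```

```text
t 27.3 pos [ 0.498  -0.3006  0.2464] yaw -11.1 xaxis [-0.053  0.021 -0.998] F [-0.2  0.8  1.1] op 0.04 q [-0.66 -0.02  1.66 -0.02  1.55 -0.47]
[(0.78, [0.407, -0.377, 0.013]), (0.78, [0.457, -0.39, 0.01]), (0.56, [0.331, -0.256, 0.002]), (0.4, [0.338, -0.112, 0.003])] [(0.89, [0.333, -0.252, 0.114]), (0.85, [0.414, -0.337, 0.067]), (0.67, [0.464, -0.374, 0.138]), (0.26, [0.341, -0.114, 0.013])]
rot total [ 0.94 -0.73  3.16] rows 1 each [ 0.94 -0.73  3.16]
shift total [ 0.0367 -0.0241  0.1046] rows 3 each [ 0.0122 -0.008   0.0349]
```

Emit:
arm_command:
  plan:
    - [[0,0,0,0.9,-0.7,3.1,0.04],[0,-0.008,0.035,0,0,0,0.04],[0,-0.008,0.035,0,0,0,0.04],[0,-0.008,0.036,0,0,0,0.04],[0,0,0,0,0,0,0.04],[0,0,0,0,0,0,0.04]]

```text
t: 27.95
tool_pos: [0.4587, -0.3872, 0.2435]
tool_rot: [1.351, 1.123, -1.344]
contact_force: [-0.3, 1.6, -0.1]
opening: 0.04
```

Run:
```python
from h import *
st(); get_image("wrist"); print(w("wrist",mark_of("wrist","tile1")),w("wrist",search_frame("wrist","tile1")))
go([.456,-.393,.12],Rt(-11.8),step=38)
```

```text
t 27.95 pos [ 0.4587 -0.3872  0.2435] yaw -10.7 xaxis [-0.002  0.009 -1.   ] F [-0.3  1.6 -0.1] op 0.04 q [-0.83 -0.01  1.65  0.    1.5  -0.64]
[(0.96, [0.328, -0.26, 0.002]), (0.82, [0.457, -0.393, 0.011]), (0.65, [0.405, -0.379, 0.012])] [(0.97, [0.457, -0.386, 0.162]), (0.95, [0.341, -0.266, 0.146]), (0.75, [0.407, -0.376, 0.144])]
rot total [ 1.16 -0.42  0.22] rows 1 each [ 1.16 -0.42  0.22]
shift total [ 0.1236 -0.0018  0.007 ] rows 4 each [ 0.0309 -0.0005  0.0018]
```

Emit:
arm_command:
  plan:
    - [[0.02,-0.002,0.005,1.1,-0.4,0.2,0.04],[0.03,0,0.001,0,0,0,0.04],[0.02,0,0,0,0,0,0.04],[0,0,0,0,0,0,0.04]]

```text
t: 28.43
tool_pos: [0.461, -0.3877, 0.175]
tool_rot: [1.353, 1.103, -1.35]
contact_force: [-0.5, 0.9, -1.1]
opening: 0.0402
```

Run:
```python
from h import *
st();go([.456,-.393,.12],Rt(-11.8),step=38)
```

```text
t 28.43 pos [ 0.461  -0.3877  0.175 ] yaw -11.3 xaxis [ 0.005 -0.004 -1.   ] F [-0.5  0.9 -1.1] op 0.0402 q [-0.82  0.04  1.73  0.    1.37 -0.63]
rot total [ 0.53  0.15 -0.32] rows 1 each [ 0.53  0.15 -0.32]
shift total [ 0.055  -0.0038  0.0062] rows 2 each [ 0.0275 -0.0019  0.0031]
```

Emit:
arm_command:
  plan:
    - [[0.01,-0.005,0.007,0.5,0,-0.3,0.04],[0.02,-0.001,0.001,0,0,0,0.04],[0.02,0,0,0,0,0,0.04],[0.01,0,0,0,0,0,0.04],[0,0,0,0,0,0,0.04],[0,0,0,0,0,0,0.0],[0,0,0,0,0,0,0.0],[0,0,0,0,0,0,0.0],[0,0,0,0,0,0,0.0]]

```text
t: 29.18
tool_pos: [0.4557, -0.394, 0.1193]
tool_rot: [1.349, 1.102, -1.358]
contact_force: [-1.0, 0.1, -2.6]
opening: 0.0096
```

Run:
```python
from h import *
st()
```

```text
t 29.18 pos [ 0.4557 -0.394   0.1193] yaw -11.4 xaxis [-0.    -0.008 -1.   ] F [-1.   0.1 -2.6] op 0.0096 q [-0.83  0.09  1.77 -0.01  1.28 -0.63]
```

Emit:
arm_command:
  plan:
    - [[-0.03,0,0,0,0,0,0],[-0.035,0,0,0,0,0,0],[-0.035,0,0,0,0,0,0],[-0.035,0,0,0,0,0,0],[-0.03,0,0,0,0,0,0],[0,0,0,0,0,0,0]]

```text
t: 29.68
tool_pos: [0.4562, -0.3913, 0.2891]
tool_rot: [1.354, 1.103, -1.354]
contact_force: [0.6, -0.8, -0.3]
opening: 0.0097
```

Run:
```python
from h import *
st()
N=go(D(.02,.0,.29),Rt(-11.8),step=38); M=go(D(.02,.0,.29),Rt(-2,20),M=N)
```

```text
t 29.68 pos [ 0.4562 -0.3913  0.2891] yaw -11.4 xaxis [ 0.003 -0.004 -1.   ] F [ 0.6 -0.8 -0.3] op 0.0097 q [-0.83 -0.03  1.61 -0.    1.57 -0.63]
rot total [ 0.35  0.19 -0.22] rows 1 each [ 0.35  0.19 -0.22]
shift total [-0.0009  0.0288 -0.3795] rows 11 each [-0.0001  0.0026 -0.0345]
rot total [ -9.7   -1.71 -19.95] rows 4 each [-2.43 -0.43 -4.99]
shift total [0. 0. 0.] rows 1 each [0. 0. 0.]
```

Emit:
arm_command:
  plan:
    - [[0,0.003,-0.02,0,0,0,0],[0,0.003,-0.037,0,0,0,0],[0,0.003,-0.037,0,0,0,0],[0,0.003,-0.037,0,0,0,0],[0,0.003,-0.037,0,0,0,0],[0,0.003,-0.037,0,0,0,0],[0,0.003,-0.037,0,0,0,0],[0,0.003,-0.037,0,0,0,0],[0,0.003,-0.037,0,0,0,0],[0,0.003,-0.037,0,0,0,0],[0,0.003,-0.025,0,0,0,0],[0,0,0,0,0,0,0],[0,0,0,-2.4,-0.4,-5,0],[0,0,0,-2.4,-0.4,-5,0],[0,0,0,-2.4,-0.4,-5,0],[0,0,0,-2.4,-0.4,-5,0],[0,0,0,0,0,0,0]]

```text
t: 31.1
tool_pos: [0.5677, -0.0104, 0.2794]
tool_rot: [1.043, 1.454, -1.48]
contact_force: [-0.2, -0.5, -3.6]
opening: 0.0097
```

Run:
```python
from h import *
st()
N=go(D(.028,.0,.21),Rt(-2,20)); go(D(.046,.0,.15),Rt(-2,20),M=N)
```

```text
t 31.1 pos [ 0.5677 -0.0104  0.2794] yaw -1.4 xaxis [-0.343  0.007 -0.939] F [-0.2 -0.5 -3.6] op 0.0097 q [-0.13  0.13  1.48 -0.04  1.88 -0.11]
rot total [0.58 0.27 0.07] rows 1 each [0.58 0.27 0.07]
shift total [0.0642 0.0264 0.0155] rows 2 each [0.0321 0.0132 0.0077]
shift total [ 0.0502  0.0374 -0.    ] rows 2 each [ 0.0251  0.0187 -0.    ]
```

Emit:
arm_command:
  plan:
    - [[0,0,0.015,0.6,0.3,0,0],[0.022,0.009,0,0,0,0,0],[0.022,0.009,0,0,0,0,0],[0.02,0.009,0,0,0,0,0],[0,0,0,0,0,0,0],[0.02,0.014,0,0,0,0,0],[0.017,0.012,0,0,0,0,0],[0,0,0,0,0,0,0],[0,0,0,0,0,0,0]]

```text
t: 31.85
tool_pos: [0.5861, -0.0298, 0.165]
tool_rot: [1.075, 1.43, -1.479]
contact_force: [-0.3, 1.0, -2.2]
opening: 0.0093
```

Run:
```python
from h import *
st()
go(D(.051,.0,.124),Rt(-2,20))
```

```text
t 31.85 pos [ 0.5861 -0.0298  0.165 ] yaw -2.6 xaxis [-0.321  0.014 -0.947] F [-0.3  1.  -2.2] op 0.0093 q [-0.16  0.23  1.56 -0.04  1.68 -0.11]
rot total [-0.59 -0.15 -1.25] rows 1 each [-0.59 -0.15 -1.25]
shift total [ 0.0362  0.0204 -0.0033] rows 2 each [ 0.0181  0.0102 -0.0016]
```

Emit:
arm_command:
  plan:
    - [[0.016,0.009,-0.002,-0.5,0,-1.2,0],[0.014,0.008,-0.001,0,0,0,0],[0.007,0.004,0,0,0,0,0],[0,0,0,0,0,0,0],[0,0,0,0,0,0,0]]

```text
t: 32.27
tool_pos: [0.5967, -0.028, 0.1298]
tool_rot: [1.065, 1.44, -1.48]
contact_force: [-0.4, 0.6, -2.1]
opening: 0.0096
```

Run:
```python
from h import *
st()
go(D(.056,.0,.117),Rt(-2,20))
```

```text
t 32.27 pos [ 0.5967 -0.028   0.1298] yaw -2.2 xaxis [-0.33   0.013 -0.944] F [-0.4  0.6 -2.1] op 0.0096 q [-0.15  0.29  1.55 -0.04  1.64 -0.11]
rot total [-0.2  -0.09 -0.75] rows 1 each [-0.2  -0.09 -0.75]
shift total [ 0.0116  0.0055 -0.0011] rows 1 each [ 0.0116  0.0055 -0.0011]
```

Emit:
arm_command:
  plan:
    - [[0.006,0.003,-0.001,0,0,-0.5,0],[0.005,0.002,0,0,0,0,0],[0.003,0.001,0,0,0,0,0],[0,0,0,0,0,0,0]]

```text
t: 32.6
tool_pos: [0.5994, -0.0272, 0.1167]
tool_rot: [1.062, 1.442, -1.483]
contact_force: [-0.3, -0.3, -3.2]
opening: 0.0097
```

Emit:
arm_command:
  plan:
    - [[0.003,0.001,0,0,0,0,0],[0,0,0,0,0,0,0]]

```text
t: 32.77
tool_pos: [0.5996, -0.0272, 0.1172]
tool_rot: [1.061, 1.442, -1.484]
contact_force: [-1.3, -0.4, -3.5]
opening: 0.0093
```

Emit:
arm_command:
  plan:
    - [[0.003,0.002,0,0,0,0,0],[0,0,0,0,0,0,0]]

```text
t: 32.93
tool_pos: [0.5994, -0.0273, 0.1166]
tool_rot: [1.059, 1.445, -1.487]
contact_force: [0.9, 0.2, -3.0]
opening: 0.0092
```

Run:
```python
from h import *
st()
go(D(.056,.0,.117),Rt(-2,20))
```

```text
t 32.93 pos [ 0.5994 -0.0273  0.1166] yaw -2.3 xaxis [-0.338  0.012 -0.941] F [ 0.9  0.2 -3. ] op 0.0092 q [-0.15  0.32  1.54 -0.04  1.63 -0.11]
rot total [-0.25 -0.02 -0.21] rows 1 each [-0.25 -0.02 -0.21]
shift total [ 0.0002 -0.0015 -0.0003] rows 1 each [ 0.0002 -0.0015 -0.0003]
```

Seated on the mat and touching the rail. I'll release, retreat and go for tile A.

Emit:
arm_command:
  plan:
    - [[0,0,0,0,0,0,0.015],[0,0,0,0,0,0,0.03],[0,0,0,0,0,0,0.03],[-0.015,0,0,0,0,0,0.03],[-0.02,0,0,0,0,0,0.03],[-0.03,0,0,0,0,0,0.03],[-0.03,0,0,0,0,0,0.04],[-0.035,-0.015,0,0,0,0,0.04],[-0.03,-0.015,0,0,0,0,0.04],[0,0,0,2.4,0.4,5,0.04],[0,0,0,2.4,0.4,5,0.04],[0,0,0,2.4,0.4,5,0.04],[0,0,0,2.4,0.4,5,0.04],[0,0,0,0,0,0,0.04]]

```text
t: 34.1
tool_pos: [0.6324, -0.029, 0.2967]
tool_rot: [1.38, 1.072, -1.342]
contact_force: [0.9, 0.3, 0.3]
opening: 0.0396
```

Run:
```python
from h import *
st(); go([.407,-.38,.25],Rt(-11.8),step=36)
get_image("scene"); print(w("scene",mark_of("scene","tile1")))
```

```text
t 34.1 pos [ 0.6324 -0.029   0.2967] yaw -12.4 xaxis [ 0.033 -0.006 -0.999] F [0.9 0.3 0.3] op 0.0396 q [-0.16  0.02  1.54 -0.    1.55  0.05]
rot total [-0.59 -0.05 -1.9 ] rows 1 each [-0.59 -0.05 -1.9 ]
shift total [ 0.0467 -0.1489  0.3897] rows 12 each [ 0.0039 -0.0124  0.0325]
[(0.78, [0.404, -0.387, 0.013]), (0.74, [0.56, -0.026, 0.016]), (0.73, [0.602, -0.028, 0.092]), (0.68, [0.327, -0.261, 0.001]), (0.62, [0.567, 0.08, 0.019]), (0.52, [0.52, -0.024, 0.01])]
```

Emit:
arm_command:
  plan:
    - [[0,-0.012,0.02,-0.6,0,-1.9,0.04],[0.001,-0.012,0.034,0,0,0,0.04],[0.001,-0.012,0.034,0,0,0,0.04],[0.001,-0.012,0.034,0,0,0,0.04],[0.001,-0.012,0.034,0,0,0,0.04],[0.001,-0.012,0.034,0,0,0,0.04],[0.001,-0.012,0.034,0,0,0,0.04],[0.001,-0.012,0.034,0,0,0,0.04],[0.001,-0.012,0.034,0,0,0,0.04],[0.001,-0.012,0.034,0,0,0,0.04],[0.001,-0.012,0.034,0,0,0,0.04],[0.001,-0.012,0.034,0,0,0,0.04],[0,0,0,0,0,0,0.04],[0,0,0,0,0,0,0.04]]

```text
t: 35.37
tool_pos: [0.4128, -0.4079, 0.2841]
tool_rot: [1.342, 1.149, -1.361]
contact_force: [0.3, 0.7, 0.4]
opening: 0.04
```

Run:
```python
from h import *
st(); go([.406,-.38,.22],Rt(-11.8),step=36)
```

```text
t 35.37 pos [ 0.4128 -0.4079  0.2841] yaw -10.6 xaxis [-0.029  0.018 -0.999] F [0.3 0.7 0.4] op 0.04 q [-0.9  -0.06  1.64 -0.01  1.6  -0.72]
rot total [ 1.14 -0.68  1.82] rows 1 each [ 1.14 -0.68  1.82]
shift total [ 0.0641 -0.0124 -0.0259] rows 2 each [ 0.032  -0.0062 -0.0129]
```

Emit:
arm_command:
  plan:
    - [[0,-0.012,-0.026,1.1,-0.7,1.8,0.04],[0.03,0,0,0,0,0,0.04],[0.02,0,0,0,0,0,0.04],[0,0,0,0,0,0,0.04],[0,0,0,0,0,0,0.04]]

```text
t: 35.78
tool_pos: [0.409, -0.38, 0.2339]
tool_rot: [1.359, 1.111, -1.357]
contact_force: [0.1, 0.1, 0.5]
opening: 0.0401
```

Run:
```python
from h import *
st(); get_image("wrist"); print(w("wrist",mark_of("wrist","tile1")),w("wrist",search_frame("wrist","tile1")))
go([.406,-.38,.12],Rt(-11.8),step=36)
```

```text
t 35.78 pos [ 0.409  -0.38    0.2339] yaw -11.6 xaxis [-0.002  0.004 -1.   ] F [0.1 0.1 0.5] op 0.0401 q [-0.88 -0.1   1.76  0.    1.49 -0.68]
[(0.71, [0.403, -0.384, 0.015]), (0.58, [0.329, -0.258, 0.004])] [(0.8, [0.408, -0.373, 0.163]), (0.61, [0.337, -0.267, 0.154])]
shift total [ 1.152e-01 -3.400e-03 -1.000e-04] rows 4 each [ 0.0288 -0.0008 -0.    ]
```

Emit:
arm_command:
  plan:
    - [[0.02,-0.002,0,0,0,0,0.04],[0.03,0,0,0,0,0,0.04],[0.02,0,0,0,0,0,0.04],[0,0,0,0,0,0,0.04]]

```text
t: 36.27
tool_pos: [0.4116, -0.3844, 0.1722]
tool_rot: [1.354, 1.094, -1.353]
contact_force: [0.3, 0.1, -0.5]
opening: 0.04
```

Run:
```python
from h import *
st();go([.407,-.38,.12],Rt(-11.8),step=38)
```

```text
t 36.27 pos [ 0.4116 -0.3844  0.1722] yaw -11.6 xaxis [ 0.008 -0.009 -1.   ] F [ 0.3  0.1 -0.5] op 0.04 q [-0.88 -0.06  1.82  0.    1.36 -0.68]
rot total [ 0.25  0.43 -0.58] rows 1 each [ 0.25  0.43 -0.58]
shift total [ 0.0522 -0.0054 -0.0033] rows 2 each [ 0.0261 -0.0027 -0.0017]
```

Emit:
arm_command:
  plan:
    - [[0.01,-0.005,-0.003,0,0.4,-0.6,0.04],[0.02,-0.001,0,0,0,0,0.04],[0.02,0,0,0,0,0,0.04],[0.006,0,0,0,0,0,0.04],[0,0,0,0,0,0,0.04],[0,0,0,0,0,0,0.0],[0,0,0,0,0,0,0.0],[0,0,0,0,0,0,0.0],[0,0,0,0,0,0,0.0]]

```text
t: 37.02
tool_pos: [0.4071, -0.3842, 0.1255]
tool_rot: [1.348, 1.103, -1.36]
contact_force: [-1.9, -0.2, -3.0]
opening: 0.0096
```

Run:
```python
from h import *
st()
```

```text
t 37.02 pos [ 0.4071 -0.3842  0.1255] yaw -11.5 xaxis [-0.002 -0.008 -1.   ] F [-1.9 -0.2 -3. ] op 0.0096 q [-0.89 -0.02  1.86 -0.01  1.29 -0.68]
```

Emit:
arm_command:
  plan:
    - [[-0.03,0,0,0,0,0,0],[-0.035,0,0,0,0,0,0],[-0.035,0,0,0,0,0,0],[-0.035,0,0,0,0,0,0],[-0.03,0,0,0,0,0,0],[0,0,0,0,0,0,0]]

```text
t: 37.52
tool_pos: [0.407, -0.3811, 0.2962]
tool_rot: [1.352, 1.105, -1.358]
contact_force: [1.2, -0.4, -0.3]
opening: 0.0096
```

Run:
```python
from h import *
st()
N=go(D(.01,-.115,.29),Rt(-11.8),step=38)
```

```text
t 37.52 pos [ 0.407  -0.3811  0.2962] yaw -11.5 xaxis [-0.001 -0.004 -1.   ] F [ 1.2 -0.4 -0.3] op 0.0096 q [-0.88 -0.14  1.69 -0.    1.59 -0.68]
rot total [0.29 0.22 0.04] rows 1 each [0.29 0.22 0.04]
shift total [ 0.0062  0.0888 -0.2645] rows 8 each [ 0.0008  0.0111 -0.0331]
```

Emit:
arm_command:
  plan:
    - [[0,0.01,-0.02,0,0,0,0],[0,0.012,-0.035,0,0,0,0],[0,0.012,-0.035,0,0,0,0],[0,0.012,-0.035,0,0,0,0],[0,0.012,-0.035,0,0,0,0],[0,0.012,-0.035,0,0,0,0],[0,0.012,-0.035,0,0,0,0],[0,0.008,-0.02,0,0,0,0],[0,0,0,0,0,0,0],[0,0,0,-2.4,-0.4,-5,0],[0,0,0,-2.4,-0.4,-5,0],[0,0,0,-2.4,-0.4,-5,0],[0,0,0,-2.4,-0.4,-5,0],[0,0,0,0,0,0,0]]

```text
t: 38.68
tool_pos: [0.5494, -0.1446, 0.292]
tool_rot: [1.038, 1.457, -1.491]
contact_force: [-0.7, 0.2, -3.2]
opening: 0.0094
```

Run:
```python
from h import *
st()
N=go(D(.03,-.11,.215),Rt(-2,20)); go(D(.048,-.11,.155),Rt(-2,20),M=N)
```

```text
t 38.68 pos [ 0.5494 -0.1446  0.292 ] yaw -1.6 xaxis [-0.352  0.005 -0.936] F [-0.7  0.2 -3.2] op 0.0094 q [-0.33  0.12  1.47 -0.12  1.89 -0.32]
rot total [0.34 0.39 0.62] rows 1 each [0.34 0.39 0.62]
shift total [ 0.0661  0.0436 -0.0093] rows 2 each [ 0.033   0.0218 -0.0047]
shift total [ 0.0502  0.0374 -0.    ] rows 2 each [ 0.0251  0.0187 -0.    ]
```

Emit:
arm_command:
  plan:
    - [[0,0,-0.009,0.3,0.4,0.6,0],[0.022,0.015,0,0,0,0,0],[0.022,0.015,0,0,0,0,0],[0.02,0.014,0,0,0,0,0],[0,0,0,0,0,0,0],[0.02,0.014,0,0,0,0,0],[0.017,0.012,0,0,0,0,0],[0,0,0,0,0,0,0],[0,0,0,0,0,0,0]]

```text
t: 39.43
tool_pos: [0.5824, -0.1363, 0.1771]
tool_rot: [1.08, 1.426, -1.477]
contact_force: [0.8, -0.6, -1.3]
opening: 0.0095
```

Run:
```python
from h import *
st()
go(D(.053,-.11,.13),Rt(-2,20))
```

```text
t 39.43 pos [ 0.5824 -0.1363  0.1771] yaw -2.8 xaxis [-0.317  0.015 -0.948] F [ 0.8 -0.6 -1.3] op 0.0095 q [-0.31  0.24  1.52 -0.08  1.69 -0.26]
rot total [-0.72 -0.25 -1.51] rows 1 each [-0.72 -0.25 -1.51]
shift total [0.0413 0.0243 0.0002] rows 2 each [0.0206 0.0122 0.0001]
```

Emit:
arm_command:
  plan:
    - [[0.016,0.009,0,-0.7,-0.2,-1.5,0],[0.016,0.009,0,0,0,0,0],[0.009,0.005,0,0,0,0,0],[0,0,0,0,0,0,0],[0,0,0,0,0,0,0]]

```text
t: 39.85
tool_pos: [0.5928, -0.1378, 0.1386]
tool_rot: [1.063, 1.437, -1.481]
contact_force: [-0.4, 0.5, -2.0]
opening: 0.0097
```

Run:
```python
from h import *
st()
go(D(.058,-.11,.1225),Rt(-2,20))
```

```text
t 39.85 pos [ 0.5928 -0.1378  0.1386] yaw -2.3 xaxis [-0.329  0.01  -0.944] F [-0.4  0.5 -2. ] op 0.0097 q [-0.31  0.3   1.52 -0.09  1.65 -0.26]
rot total [-0.24  0.07 -0.77] rows 1 each [-0.24  0.07 -0.77]
shift total [ 0.014   0.0086 -0.0009] rows 1 each [ 0.014   0.0086 -0.0009]
```

Emit:
arm_command:
  plan:
    - [[0.007,0.005,-0.001,0,0,-0.5,0],[0.006,0.004,0,0,0,0,0],[0.004,0.001,0,0,0,0,0],[0,0,0,0,0,0,0]]

```text
t: 40.18
tool_pos: [0.5972, -0.1375, 0.1223]
tool_rot: [1.058, 1.441, -1.488]
contact_force: [-1.2, 1.1, -2.3]
opening: 0.0095
```

Emit:
arm_command:
  plan:
    - [[0.003,0.001,0,0,0,0,0],[0,0,0,0,0,0,0]]

```text
t: 40.35
tool_pos: [0.5974, -0.1375, 0.1227]
tool_rot: [1.057, 1.442, -1.489]
contact_force: [-1.1, -0.2, -3.3]
opening: 0.0096
```

Emit:
arm_command:
  plan:
    - [[0.003,0.002,0,0,0,0,0],[0,0,0,0,0,0,0]]

```text
t: 40.52
tool_pos: [0.5973, -0.1377, 0.1223]
tool_rot: [1.055, 1.444, -1.492]
contact_force: [-0.4, 0.3, -3.1]
opening: 0.0097
```

Run:
```python
from h import *
st()
go(D(.058,-.11,.1225),Rt(-2,20))
```

```text
t 40.52 pos [ 0.5973 -0.1377  0.1223] yaw -2.4 xaxis [-0.342  0.009 -0.94 ] F [-0.4  0.3 -3.1] op 0.0097 q [-0.3   0.34  1.5  -0.09  1.64 -0.25]
rot total [-0.35  0.18 -0.01] rows 1 each [-0.35  0.18 -0.01]
shift total [ 0.0002 -0.0012 -0.0007] rows 1 each [ 0.0002 -0.0012 -0.0007]
```

Emit:
arm_command:
  plan:
    - [[0,0,0,0,0,0,0.015],[0,0,0,0,0,0,0.03],[0,0,0,0,0,0,0.03],[-0.015,0,0,0,0,0,0.03],[-0.02,0,0,0,0,0,0.03],[-0.03,0,0,0,0,0,0.03],[-0.03,0,0,0,0,0,0.04],[-0.035,-0.015,0,0,0,0,0.04],[-0.03,-0.03,0,0,0,0,0.04],[0,-0.03,0,0,0,0,0.04],[0,-0.035,0,0,0,0,0.04],[0,-0.035,0,0,0,0,0.04],[0,-0.035,0,0,0,0,0.04],[0,0,0,0,0,0,0.04]]

```text
t: 41.68
tool_pos: [0.4841, -0.1322, 0.3512]
tool_rot: [1.06, 1.431, -1.482]
contact_force: [0.6, -0.3, 0.5]
opening: 0.04
```

Run:
```python
from h import *
st()
a=get_image("scene")
print("scene",w("scene",mark_of("scene","tile1")),w("scene",mark_of("scene","damper_knob")),w("scene",mark_of("scene","bowl1")))
b=get_image("top");print("top",w("top",mark_of("top","tile1")),w("top",mark_of("top","damper_knob")),w("top",mark_of("top","bowl1")))
A=cv2.resize(a[170:310,180:400],(800,509)); cv2.imwrite("pics/s4.png",A[...,::-1])
B=cv2.resize(b[110:250,150:420],(800,415)); cv2.imwrite("pics/t4.png",B[...,::-1])
for y in(.11,0,-.11): print(D(.019,y,.0157).round(3))
```

```text
t 41.68 pos [ 0.4841 -0.1322  0.3512] yaw -2.3 xaxis [-0.327  0.005 -0.945] F [ 0.6 -0.3  0.5] op 0.04 q [-0.35 -0.07  1.56 -0.12  1.96 -0.34]
scene [(0.77, [0.56, -0.137, 0.017]), (0.69, [0.57, 0.077, 0.014]), (0.55, [0.329, -0.26, 0.002]), (0.53, [0.562, -0.027, 0.016])] [(0.54, [0.631, 0.206, 0.157]), (0.28, [0.517, -0.026, 0.009])] [(0.92, [0.445, 0.35, 0.017]), (0.48, [0.703, 0.202, 0.161])]
top [(0.97, [0.562, -0.028, 0.014]), (0.68, [0.329, -0.254, -0.003]), (0.58, [0.564, 0.084, 0.015]), (0.58, [0.7, 0.207, 0.157]), (0.53, [0.56, -0.136, 0.012])] [(0.49, [0.486, 0.545, 0.0]), (0.48, [0.63, 0.214, 0.162])] [(0.65, [0.446, 0.354, 0.018])]
[0.565 0.084 0.016]
[ 0.561 -0.026  0.016]
[ 0.557 -0.136  0.016]
```

View pics/s4.png

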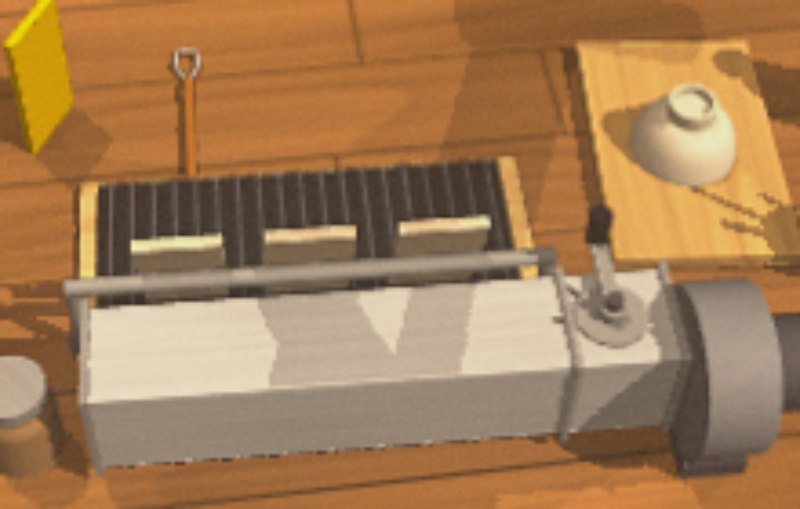

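View pics/t4.png

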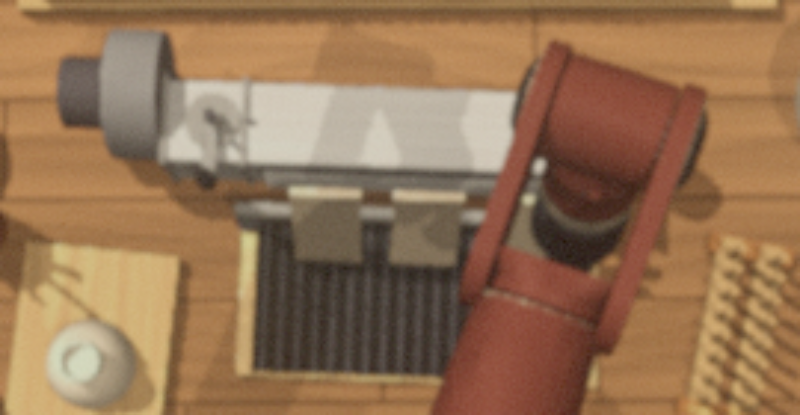

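All three tiles lean on the rail (crop 180,245 / 310,235 / 440,225), clearly apart. The bowl is on the board, the lever is shut and the rack is empty. Now the damper goes to half open.

Run:
```python
from h import *
p=T()[:3,3]; N=go(p,Rt(-70)); go([.617,.2485,.29],M=N,step=36)
```

```text
rot total [67.16 11.84 17.06] rows 11 each [6.11 1.08 1.55]
shift total [0. 0. 0.] rows 1 each [0. 0. 0.]
shift total [ 0.0545 -0.3134 -0.2523] rows 12 each [ 0.0045 -0.0261 -0.021 ]
```

Emit:
arm_command:
  plan:
    - [[0,0,0,6.1,1.1,1.55,0],[0,0,0,6.1,1.1,1.55,0],[0,0,0,6.1,1.1,1.55,0],[0,0,0,6.1,1.1,1.55,0],[0,0,0,6.1,1.1,1.55,0],[0,0,0,6.1,1.1,1.55,0],[0,0,0,6.1,1.1,1.55,0],[0,0,0,6.1,1.1,1.55,0],[0,0,0,6.1,1.1,1.55,0],[0,0,0,6.1,1.1,1.55,0],[0,0,0,6.1,1.1,1.55,0],[0,0,0,0,0,0,0]]

```text
t: 43.08
tool_pos: [0.4926, -0.1327, 0.3331]
tool_rot: [2.062, 0.31, -2.07]
contact_force: [0.5, -0.6, -0.1]
opening: -0.0001
```

Run:
```python
from h import *
st(); go([.617,.2485,.29],Rt(-70),step=36)
```

```text
t 43.08 pos [ 0.4926 -0.1327  0.3331] yaw -73.2 xaxis [-0.004  0.004 -1.   ] F [ 0.5 -0.6 -0.1] op -0.0001 q [-0.41 -0.26  1.74  0.    1.67  0.87]
rot total [-3.21  0.17  0.31] rows 1 each [-3.21  0.17  0.31]
shift total [ 0.0431 -0.3157 -0.2473] rows 12 each [ 0.0036 -0.0263 -0.0206]
```

Emit:
arm_command:
  plan:
    - [[0,0,0,-3.2,0,0,0],[0.001,-0.026,-0.021,0,0,0,0],[0.001,-0.026,-0.021,0,0,0,0],[0.001,-0.026,-0.021,0,0,0,0],[0.001,-0.026,-0.021,0,0,0,0],[0.001,-0.026,-0.021,0,0,0,0],[0.001,-0.026,-0.021,0,0,0,0],[0.001,-0.026,-0.021,0,0,0,0],[0.001,-0.026,-0.021,0,0,0,0],[0.001,-0.026,-0.021,0,0,0,0],[0.001,-0.026,-0.021,0,0,0,0],[0.001,-0.026,-0.021,0,0,0,0],[0.001,-0.026,-0.02,0,0,0,0],[0,0,0,0,0,0,0],[0,0,0,0,0,0,0]]

```text
t: 44.33
tool_pos: [0.6239, 0.2681, 0.3058]
tool_rot: [1.974, 0.411, -2.044]
contact_force: [-0.3, -0.5, -0.0]
opening: 0.0
```

Run:
```python
from h import *
st(); go([.615,.2485,.20],Rt(-70),step=36);get_image("wrist"); print(w("wrist",mark_of("wrist","damper_knob")),w("wrist",mark_of("wrist","damper_pivot")))
```

```text
t 44.33 pos [0.6239 0.2681 0.3058] yaw -67.5 xaxis [-0.035  0.003 -0.999] F [-0.3 -0.5 -0. ] op 0.0 q [0.29 0.17 1.37 0.01 1.64 1.47]
rot total [2.56 1.83 0.89] rows 1 each [2.56 1.83 0.89]
shift total [0.1058 0.0154 0.015 ] rows 4 each [0.0265 0.0038 0.0038]
[] [(0.77, [0.703, 0.206, 0.159]), (0.66, [0.544, -0.027, -0.001]), (0.35, [0.601, -0.028, 0.091])]
```

Emit:
arm_command:
  plan:
    - [[0,0.014,0.015,2.5,1.8,0.9,0],[0.03,0,0,0,0,0,0],[0.035,0,0,0,0,0,0],[0.03,0,0,0,0,0,0],[0,0,0,0,0,0,0],[0,0,0,0,0,0,0]]

```text
t: 44.98
tool_pos: [0.6176, 0.2392, 0.2152]
tool_rot: [2.048, 0.347, -2.026]
contact_force: [0.2, 0.2, 1.8]
opening: -0.0001
```

Run:
```python
from h import *
st(); go([.616,.2495,.15],Rt(-70),step=36)
```

```text
t 44.98 pos [0.6176 0.2392 0.2152] yaw -70.6 xaxis [ 0.011  0.    -1.   ] F [0.2 0.2 1.8] op -0.0001 q [ 0.26  0.14  1.54 -0.    1.44  1.49]
rot total [-0.59 -0.6  -0.19] rows 1 each [-0.59 -0.6  -0.19]
shift total [ 0.0652 -0.0102 -0.002 ] rows 2 each [ 0.0326 -0.0051 -0.001 ]
```

Emit:
arm_command:
  plan:
    - [[0,-0.012,-0.002,0,-0.6,0,0],[0,0,0,0,0,0,0],[0.025,0,0,0,0,0,0],[0.025,0,0,0,0,0,0],[0.018,0,0,0,0,0,0],[0,0,0,0,0,0,0]]

```text
t: 45.48
tool_pos: [0.6234, 0.2539, 0.1619]
tool_rot: [2.06, 0.347, -2.014]
contact_force: [-0.7, 0.7, -0.7]
opening: -0.0001
```

Run:
```python
from h import *
st(); N=go([.637,.197,.152],Rt(-70),step=10); go([.6428,.1804,.152],M=N,step=8)
```

```text
t 45.48 pos [0.6234 0.2539 0.1619] yaw -70.6 xaxis [ 0.022  0.003 -1.   ] F [-0.7  0.7 -0.7] op -0.0001 q [ 0.28  0.2   1.57 -0.    1.35  1.51]
rot total [-0.6  -1.25 -0.27] rows 1 each [-0.6  -1.25 -0.27]
shift total [0.0099 0.0581 0.0067] rows 6 each [0.0017 0.0097 0.0011]
shift total [0.     0.0176 0.0002] rows 3 each [0.     0.0059 0.0001]
```

Emit:
arm_command:
  plan:
    - [[0.01,0,0.006,0,-1.2,0,0],[0,0,0,0,0,0,0],[0,0.01,0,0,0,0,0],[0,0.01,0,0,0,0,0],[0,0.01,0,0,0,0,0],[0,0.01,0,0,0,0,0],[0,0.01,0,0,0,0,0],[0,0,0,0,0,0,0]]

```text
t: 46.15
tool_pos: [0.6391, 0.203, 0.162]
tool_rot: [2.047, 0.349, -2.026]
contact_force: [-0.4, 1.3, 0.1]
opening: 0.0
```

Run:
```python
from h import *
st(); go([.6428,.1804,.152],Rt(-70),step=10)
get_image("wrist"); print(w("wrist",mark_of("wrist","damper_knob")),w("wrist",mark_of("wrist","damper_pivot")))
```

```text
t 46.15 pos [0.6391 0.203  0.162 ] yaw -70.5 xaxis [ 0.01   0.001 -1.   ] F [-0.4  1.3  0.1] op 0.0 q [ 0.2   0.2   1.57 -0.    1.36  1.43]
rot total [-0.51 -0.58 -0.14] rows 1 each [-0.51 -0.58 -0.14]
shift total [0.01   0.0225 0.0043] rows 3 each [0.0033 0.0075 0.0014]
[(0.63, [0.638, 0.181, 0.161])] []
```

Emit:
arm_command:
  plan:
    - [[0.003,0.007,0.002,0,0,0,0],[0.003,0.007,0.002,0,0,0,0],[0,0.006,0,0,0,0,0],[0,0,0,0,0,0,0]]

```text
t: 46.63
tool_pos: [0.6432, 0.1847, 0.157]
tool_rot: [2.052, 0.355, -2.019]
contact_force: [0.8, -0.6, -0.3]
opening: 0.0003
```

Run:
```python
from h import *
st(); go([.6428,.1804,.152],Rt(-70),step=10)
get_image("wrist"); print(w("wrist",mark_of("wrist","damper_knob")),w("wrist",mark_of("wrist","damper_pivot")))
for n in("top","scene"):
    get_image(n); print(n,w(n,mark_of(n,"damper_knob")))
```

```text
t 46.63 pos [0.6432 0.1847 0.157 ] yaw -70.3 xaxis [ 0.015  0.004 -1.   ] F [ 0.8 -0.6 -0.3] op 0.0003 q [0.17 0.2  1.58 0.   1.35 1.39]
rot total [-0.32 -0.9  -0.06] rows 1 each [-0.32 -0.9  -0.06]
shift total [0.005  0.0039 0.0018] rows 1 each [0.005  0.0039 0.0018]
[(0.96, [0.649, 0.165, 0.162])] [(0.57, [0.697, 0.21, 0.158]), (0.33, [0.601, -0.024, 0.093])]
top []
scene [(0.76, [0.65, 0.162, 0.163]), (0.67, [0.688, -0.282, -0.001])]
```

Emit:
arm_command:
  plan:
    - [[0,0.005,0.001,0,0,0,0],[0,0,0,0,0,0,0]]

```text
t: 47.15
tool_pos: [0.6436, 0.1813, 0.1571]
tool_rot: [2.051, 0.358, -2.018]
contact_force: [0.2, 0.2, -0.6]
opening: 0.0003
```

Emit:
arm_command:
  plan:
    - [[0,-0.02,0,0,0,0,0],[0,-0.02,0,0,0,0,0],[-0.02,0,0,0,0,0,0],[-0.035,0,0,0,0,0,0],[-0.035,0,0,0,0,0,0],[0,0,0,0,0,0,0]]

```text
t: 47.65
tool_pos: [0.6259, 0.2177, 0.2455]
tool_rot: [2.04, 0.353, -2.029]
contact_force: [1.0, -0.3, 2.0]
opening: 0.0004
```

Run:
```python
from h import *
st()
for n in("top","scene","wrist"):
    for _ in range(2):
        im=get_image(n); print(n,w(n,mark_of(n,"damper_knob")),w(n,mark_of(n,"damper_pivot")))
    if n=="wrist": cv2.imwrite("pics/w6.png",im[...,::-1]); print(proj(n,[.703,.205,.162]))
    elif n=="scene": cv2.imwrite("pics/s6.png",im[...,::-1])
```

```text
t 47.65 pos [0.6259 0.2177 0.2455] yaw -70.3 xaxis [ 0.006  0.    -1.   ] F [ 1.  -0.3  2. ] op 0.0004 q [ 0.22  0.13  1.51 -0.    1.5   1.45]
top [(0.54, [0.65, 0.163, 0.161])] [(0.93, [0.702, 0.212, 0.16]), (0.4, [0.443, 0.361, 0.002]), (0.26, [0.34, -0.121, -0.002])]
top [(0.48, [0.651, 0.162, 0.16])] [(0.58, [0.701, 0.209, 0.162])]
scene [] [(0.94, [0.704, 0.201, 0.162]), (0.46, [0.566, 0.081, 0.016])]
scene [(0.73, [0.653, 0.16, 0.159]), (0.36, [0.434, 0.358, 0.001])] [(0.98, [0.706, 0.201, 0.16])]
wrist [(0.81, [0.653, 0.16, 0.162])] [(0.84, [0.702, 0.208, 0.156])]
wrist [(0.68, [0.652, 0.159, 0.159])] [(0.78, [0.7, 0.207, 0.158])]
(np.float64(345.66230016568966), np.float64(99.17985126207417))
```

View pics/w6.png

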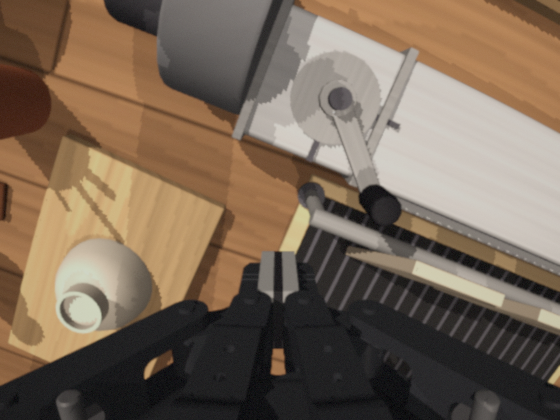

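Run:
```python
from h import *
n="wrist"
f=lambda u,v,z: ray(n,u,v,z)[:2]
c=f(336,98,.128)
for p in[(315,152),(393,125)]:
    d=f(*p,.127)-c; print("mark",np.degrees(np.arctan2(d[1],d[0]))%360-178,np.linalg.norm(d))
a,b=f(347,125,.14),f(368,179,.14); d=b-a; print("bar",np.degrees(np.arctan2(d[1],d[0]))%360-178)
k=f(379,204,.168); print("knob",k); 
for P in([.703,.205],[.702,.207],c): d=k-P; print("knob ang",np.degrees(np.arctan2(d[1],d[0]))%360-178,np.linalg.norm(d),P)
im=cv2.imread("pics/w6.png")[60:240,260:440]; cv2.imwrite("pics/w6c.png",cv2.resize(im,(720,720),interpolation=2)[:600])
```

```text
mark 1.9056527675621737 0.038344114405220966
mark 88.16735644825616 0.04342014706721528
bar 45.76417968898889
knob [0.65323195 0.16391272]
knob ang 41.54224768234059 0.06453699464413307 [0.703, 0.205]
knob ang 43.46106789891556 0.06507562308045088 [0.702, 0.207]
knob ang 41.59662015205518 0.06560597838673901 [0.70378469 0.20572856]
```

View pics/w6c.png

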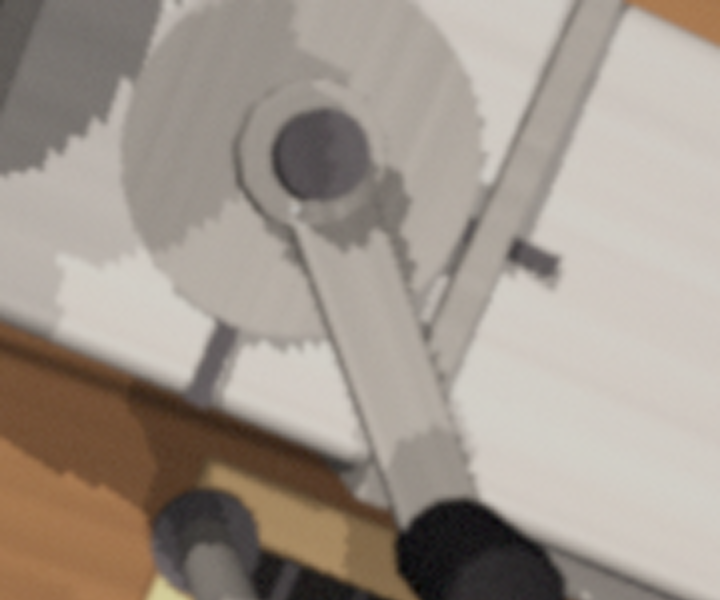

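Run:
```python
from h import *
n="wrist"
def ang(p,q,z):
    a,b=[ray(n,260+x/4,60+y/4,z)[:2] for x,y in(p,q)]; d=b-a; return np.degrees(np.arctan2(d[1],d[0]))%360-178
print("bar edges",ang((300,230),(398,520),.14),ang((385,225),(475,485),.14))
print("duct front edge(y dir, expect 90)",ang((0,318),(340,470),.125),"rib",ang((612,0),(440,380),.13))
# line detection
g=cv2.imread("pics/w6.png",0); l=cv2.createLineSegmentDetector().detect(g)[0][:,0]
for x1,y1,x2,y2 in l:
    L=np.hypot(x2-x1,y2-y1); mx,my=(x1+x2)/2,(y1+y2)/2
    if L>18 and 325<mx<385 and 110<my<190:
        if y2<y1:x1,y1,x2,y2=x2,y2,x1,y1
        d=ray(n,x2,y2,.14)[:2]-ray(n,x1,y1,.14)[:2]; print(np.round([x1,y1,x2,y2]),round(np.degrees(np.arctan2(d[1],d[0]))%360-178,1))
```

```text
bar edges 42.85768121330287 44.063239125449286
duct front edge(y dir, expect 90) 87.75536458745466 rib -0.01772069912053098
[317. 162. 346. 174.] 89.9
[380. 107. 368. 131.] -3.2
[384. 107. 369. 140.] 0.3
[334. 117. 355. 175.] 44.3
[342. 146. 350. 171.] 42.8
[312. 175. 357. 193.] 89.9
[356. 118. 370. 161.] 42.8
[384. 129. 371. 160.] 1.1
```

Detected line segments put the duct edge at 89.9° (expected 90) and the lever bar at 43 to 44°, inside the 40 to 50° band. One final check of the rest.

Run:
```python
from h import *
for n in("scene","top"):
    im=get_image(n); print(n,w(n,mark_of(n,"tile1")),w(n,mark_of(n,"bowl1")))
    if n=="scene": cv2.imwrite("pics/s7.png",cv2.resize(im[120:310,100:460],(800,422))[...,::-1])
```

```text
scene [(0.89, [0.328, -0.26, 0.003]), (0.85, [0.569, 0.079, 0.017]), (0.77, [0.559, -0.139, 0.016]), (0.49, [0.562, -0.028, 0.018])] [(0.65, [0.442, 0.353, 0.016])]
top [(0.9, [0.562, -0.028, 0.012]), (0.76, [0.561, -0.136, 0.014]), (0.72, [0.602, 0.494, 0.002]), (0.66, [0.327, -0.253, -0.005]), (0.65, [0.6, -0.026, 0.091]), (0.58, [0.566, 0.085, 0.017])] [(0.96, [0.444, 0.359, 0.017])]
```

View pics/s7.png

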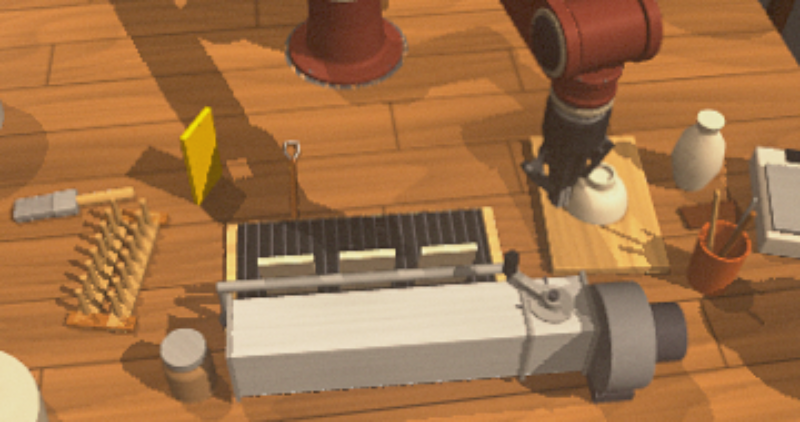

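The three tiles lean on the rail (crop 285,265 / 367,260 / 448,253), apart from one another. The bowl is on the board (600,195), the lever is at about 45° (530,278), and the bystanders look where they were. Handing in.

```bash
python3 -c "
from station import finish_job; print(finish_job())"
```

```text
the job is handed in; nothing more can be done
None
```

I finished the job and handed it in at about 48 s of the 210 s. The hand-in reports no verdict.

- **Damper shut:** I pushed the lever against its closed stop, where it stalled at about 20 N, before touching anything else.
- **Bowl:** there was one. It now stands upside down on the ware board; the network put it within about 10 mm of the board's centre.
- **Tiles:** there were three. They lean on the rail at about 20°, at roughly y = +110, 0 and -110 mm, so their edges are about 35 mm apart. The cameras put each within about 5 mm of its planned place. Contact with the rail I could only judge from the pictures and the stall while placing.
- **Damper half open:** I set it last. The line fit on the lever bar gave 43 to 44°.
- **Other objects:** the bystanders and the yellow look-alike appeared unmoved in the last picture.

**Where checks disagreed:**
- **First damper grip:** it caught only the edge of the knob, turned the lever further open (about 55° to 62°) and tilted the tool. I dragged the lever nearly shut and then finished with the separate push.
- **Final lever angle:** readings from the knob position ranged from 40 to 47° depending on the camera. The bar fit is the most reliable, because the same fit put the duct edge at 89.9° against a true 90°.

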